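Prop the bread bin's lid open to air

TASK

The bread bin has been washed and must stand ajar to dry: lift its wooden lid right up until it leans back by itself, then swing out the prop rod under the lid and gently lower the lid on it so that the rod's tip drops fully into the hole of the keeper bar inside the bin, and let go. Feel for the hole by sliding the tip lightly along the bar - the wire rod bends if it is forced - never let the lid fall, and leave the other things where they stand.

Things in the scene. Friction and masses are not known exactly. Their poses are not given: they have to be found in the camera images.
- bread_bin: white steel bread bin with a wooden lid, fixed on the worktop: 175 (x) x 260 (y) x 120 mm high without the lid, walls 4 mm. Origin: centre of its underside; x points from its front to its back, y to its own left, z up. The lid's hinge line is parallel to y at x = +87.5, z = 124 mm. The prop rod swings inside, in the plane y = 85 mm, so its tip needs to be guided in x and z only
- bar_flat (a point): point on the flat top of the keeper, a plain steel bar 30 mm wide on a ledge along the bin's left inner wall: at x = -16.5, y = 85, z = 80 mm of the bin. The bar is flat from x = -7 to -25 mm in every case. Its one blind hole, 11 x 11 mm and 8 mm deep, lies further forward, its centre anywhere from x = -30 to -69 mm: it is not measured. The bar ends 14 mm in front of the hole's centre
- lid (a joint): angle of the lid in rad: 0 shut, 1.57 upright, 1.83 leaning back on its stop, where it stays by itself. Below upright it falls shut (lid of 0.4 to 0.65 kg, free hinge, wood 12 mm thick and 182 mm from hinge to front edge). With the rod's tip in the hole it reads about 0.63 to 0.74
- knob (a point): middle of the grip of the lid's steel knob, a stub 34 mm long and 16 to 22 mm thick that sticks out forward from the middle of the lid's front edge: 202 mm from the hinge line and 2 mm above its level when shut. The lid's edge is 20 mm behind this point, the knob's end 14 mm before it
- rod_sleeve (a point): centre of the rubber sleeve of the prop rod, where it is held: 12 mm thick, 38 mm long, 65 mm from the rod's pivot. The pivot sits under the lid, 130 mm in front of the hinge line and 28 mm below it with the lid shut (24 mm off the wood), its axis parallel to the hinge. It is stiff (0.06 N m): the rod stays where it is left
- rod_tip (a point): rounded tip end of the prop rod, a straight steel wire 8 mm thick: 115 mm from its pivot, 50 mm beyond the sleeve's centre. Stowed, the rod lies along the lid's underside, swung out by 0.03 to 0.12 rad, its tip towards the hinge; it swings away from the lid. More than 25 N between rod and bin bends it
- prop_rod: the prop rod: origin at its pivot on the lid, x axis along the rod to the tip, y axis along the pivot axis (the bin's left)
- espresso_cup: bystander: cream espresso cup, 64 x 91 x 50 mm, origin under its centre
- teaspoon: bystander: steel teaspoon 132 mm long, origin under its centre
- egg_timer: bystander: white kitchen timer, 60 mm, 54 mm high, origin under its centre
- water_glass: bystander: clear glass, 79 mm, 90 mm high, origin under its centre

How it is judged:
On the way:
1. the lid is lifted right up, past upright (value of joint lid above 1.6 rad), for 0.2 s.
At the end, for the whole second after the job is handed in: the rod's tip is at least 3.5 mm deep in the keeper's 8 mm hole, the lid stands open between 0.55 and 0.9 rad and at rest, held by the rod alone (z of rod_tip in the frame of bread_bin between 0.069 and 0.0765 m and x of rod_tip in the frame of bread_bin between -0.078 and -0.022 m and value of joint lid between 0.55 and 0.9 rad and velocity of joint lid between -0.05 and 0.05 rad/s); the robot touches nothing.
It fails at once if the rod is pressed on the bin with more than 25 N (contact force between prop_rod and bread_bin above 25 N).
It fails at once if the lid is let fall (below upright, faster than 3 rad/s downwards) (value of joint lid below 1.5 rad and velocity of joint lid below -3 rad/s).
It fails at once if a bystander is pushed more than 30 mm (distance of any of espresso_cup, teaspoon, egg_timer, water_glass from where it was at the start of the episode above 0.03 m).
It also fails if it takes over 70 s, if anything falls off the work surface, if the arm or the gripper's body presses on something with over 40 N, if the wrist force passes 120 N, or if a joint passes its speed limit or range.

ROBOT

A 7-joint arm with a two-finger parallel gripper is mounted at the origin on a cart in front of the work surface, level with it; the furniture and walls round the work are solid. World frame = base frame: x ahead of the robot, y to its left, z up, the work surface at z = 0. Lengths are in m, angles in rad, forces in N, time in s.
With the tool pointing down it reaches from about 0.425 to 0.875 m from the base axis. Payload 4.7 kg.
Tool frame: the origin (TCP) lies on the centre line of the jaws, within the pads' length; the fingertips stand 22 mm ahead of it and the grasp point (between the pads) lies 3 mm ahead of it (bot.tcp_to_tips is the distance from the TCP to the fingertips, in m); z points along the fingers, y is the line along which they close (so a half turn about z gives the same grasp; the last joint's range is limited). The gripper opens to 85 mm and grips with 20 to 120 N. Pads are 22 mm wide; open, the fingers measure 114 mm over their backs; the gripper's body (76 mm by 85 mm) begins 54 mm behind the grasp point. The pads swing forward as they close: fully open they stand 13 mm farther back than shut.
Start: joints at [1.242, 0.321, -0.07, 1.45, 0.023, 1.371, -0.057], TCP at [0.218, -0.612, 0.253] pointing down, gripper open.
Joint ranges: [-2.86, 2.86], [-0.3, 2.09], [-1.38, 1.24], [0.06, 2.45], [-1.56, 4.7], [0.09, 2.05], [-2.69, 2.69]. Speed limits (rad/s): [2.57, 2.57, 3.14, 3.14, 3.14, 3.14, 3.14].

INTERFACE

Orientations are given as a unit quaternion [w, x, y, z].
In Python, from bench import bot, optics, workorder gives the robot as it stands. The module is installed in compiled form; this text tells all that it offers.
- The arm moves only by the tool play_rows, never from a script. Its argument "series" is a list of rows, each an object with "slide": the shift along the tool's x, y, z in units of 30 mm (1.0 is 30 mm), a list of three; "rotation": the turn, a rotation vector about the tool's x, y, z in units of 5 degrees (1.0 is 5 degrees), a list of three. A call has 1 to 8 rows; each row is the pose to reach, as a shift and turn from the pose commanded when the call began, along the tool's axes at that moment; what a row does not reach only later rows make up. A row lasts 1/10 s, in which the tool goes at most 50 mm and 8.59 degrees, less where a joint would pass 70% of its speed; a pose out of reach is approached as far as the arm can. A call with a gripper value outside its range is refused whole. "jaw" is the finger opening in mm, from 0 to 85.4, set as the call begins (left out, the last holds). The fingers move at their own pace and stop on an object; "grip_force" is the grip in N (left out, the last holds). Time passes only in rows, so rows that repeat a pose let the fingers close. It gives the time, the measured TCP pose, the force, the opening and the grip force at its end, in the units of the state.
- bot.get_state(): the state, without advancing time (a new reading comes with each control period).
- optics.get_image(name): name is "scene" or "side" or "wrist"; returns the picture (480x640x3 uint8, red, green, blue); there is no depth.
- optics.camera_params(name): a dict with "fx", "fy", "cx", "cy" (pixels), "xyz" and "orientation" of the camera in the world. Camera axes: x right, y down, z forward; pixel columns grow to the right and rows downward; lengths in m; the calibration is good to about 2 mm. The wrist camera is an equidistant fisheye: a pixel r from the principal point sees the ray r / f radians off the axis. A picture is of the moment at which its call begins: read the wrist's pose just before it. camera_params takes no time and is no camera call; for the wrist camera it gives the pose at the moment of the call.
- workorder.hand_in(): hands the job in; it is judged then, once.
The state is a dict: "time_s": time; "q": joint angles; "dq": joint speeds; "joint_torque": joint torques, N m; "tool_pos": TCP position; "ee_rot": TCP orientation; "contact_force": force on the tool from outside, world axes, zero at the start; "wrist_torque": the same for the moment, N m; "opening": opening from 0.0 (shut) to 1.0 (fully open); "gripper_force": force on a finger pad.
Only numpy, scipy, OpenCV 4.12 (cv2) and the standard library are available. Lean on these libraries where they do the work, as an engineer would, in place of code of your own. Each camera call takes 0.05 s, during which the arm holds its last target. There are 200 camera calls.

## Working session

There is one attempt and no reset: what is moved stays moved. The work goes in short steps, Python scripts to look and compute and a tool call to move; the robot and the scene stay as the last step left them, time stands still between calls to the robot, and variables do not carry over. Pictures are saved under pics/ and viewed, at most 13 in all, crops included, and the job is handed in when it is done.

Besides the shell and the picture viewer there is one more tool, called after "Call:" as name(argument=value, ...) on one line, values as JSON. play_rows: Moves the arm, as the interface text tells. Its arguments: {"type":"object","properties":{"series":{"type":"array","items":{"type":"object","properties":{"slide":{"type":"array","items":{"type":"number"}},"rotation":{"type":"array","items":{"type":"number"}}}}},"jaw":{"type":"number"},"grip_force":{"type":"number"}},"required":["series"]}

```bash
mkdir -p pics; python3 - <<'E'
from bench import bot, optics, workorder
import cv2,numpy as np
s=bot.get_state();print({k:np.round(v,3) for k,v in s.items()},bot.tcp_to_tips)
ims=[]
for n in("scene","side"):
    p=optics.camera_params(n);print(n,p)
    im=optics.get_image(n)[:,:,::-1];cv2.imwrite(f"pics/{n}0.png",im)
E
```

```text
{'time_s': np.float64(0.0), 'q': array([ 1.242,  0.322, -0.07 ,  1.452,  0.023,  1.371, -0.057]), 'dq': array([ 0.002,  0.002,  0.002,  0.   ,  0.   , -0.001, -0.001]), 'joint_torque': array([-0.0000e+00, -4.9358e+01, -3.8200e-01, -3.1433e+01,  1.3000e-02,
        1.2000e-02,  0.0000e+00]), 'tool_pos': array([ 0.218, -0.612,  0.252]), 'ee_rot': array([-0.001,  0.985,  0.171, -0.   ]), 'contact_force': array([0.091, 0.147, 0.557]), 'wrist_torque': array([ 0.054, -0.035,  0.022]), 'gripper_force': np.float64(0.0), 'opening': np.float64(0.998)} 0.022
scene {'fx': 471.799359704515, 'fy': 471.799359704515, 'cx': 317.75710919283307, 'cy': 238.2071494335468, 'xyz': array([ 0.0502174 , -0.54014295,  0.52045311]), 'orientation': array([-0.48264913,  0.79419738, -0.31876961,  0.18624251])}
side {'fx': 491.3351192234119, 'fy': 491.3351192234119, 'cx': 322.75731131277865, 'cy': 234.64016271272578, 'xyz': array([-0.0946403 ,  0.29483492,  0.79646137]), 'orientation': array([ 0.23093082, -0.53721663,  0.74752558, -0.31507896])}
```

View pics/scene0.png

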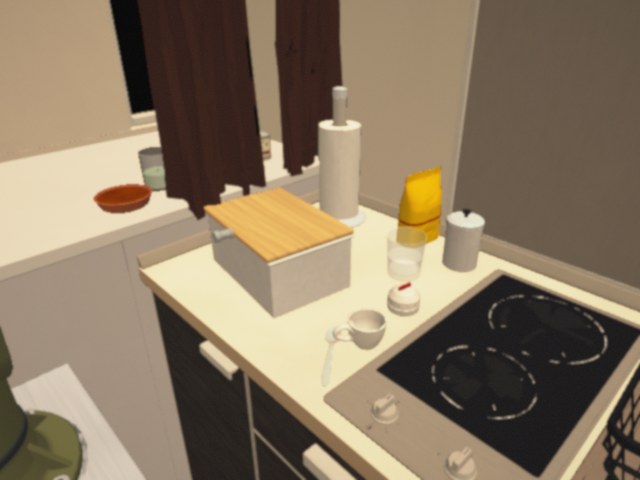

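View pics/side0.png

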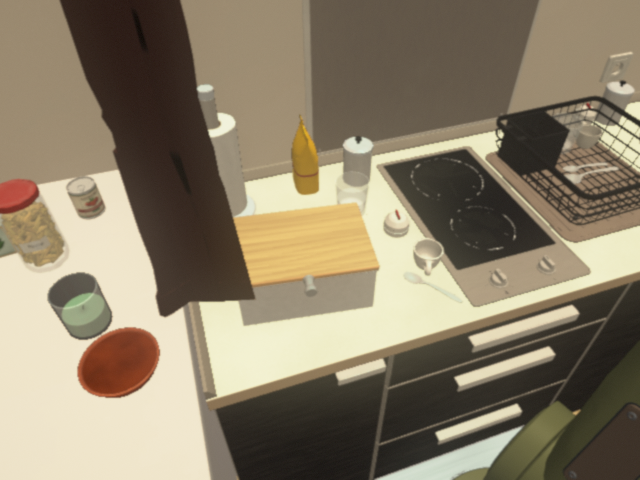

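The scene picture shows the lid corners at about (205,207), (278,191), (352,236) and (280,252), with the knob near (222,234). In the side picture the front edge runs (243,281)–(375,265), the back-right corner is at (363,208) and the knob is at (311,285). Next I fit the bin's pose from these.

```bash
cat > h.py <<'E'
import numpy as np
from scipy.spatial.transform import Rotation as R
def q2R(q): return R.from_quat([q[1],q[2],q[3],q[0]])
def proj(p,X):
    c=q2R(p["orientation"]).inv().apply(np.atleast_2d(X)-p["xyz"])
    return np.c_[p["fx"]*c[:,0]/c[:,2]+p["cx"],p["fy"]*c[:,1]/c[:,2]+p["cy"]]
def binw(b,P): # b=x,y,yaw
    return R.from_euler('z',b[2]).apply(np.atleast_2d(P))+[b[0],b[1],0]
E
python3 - <<'E'
from bench import bot, optics
import cv2; from h import *
from scipy.optimize import least_squares
ps,pd=optics.camera_params("scene"),optics.camera_params("side")
FL,FR,BL,BR=[-.0945,.13,.132],[-.0945,-.13,.132],[.0875,.13,.132],[.0875,-.13,.132]
K=[-.1215,0,.126] 
obs=[(ps,[FL,BL,BR,FR],[(205,207),(278,191),(352,236),(280,252)]),(pd,[FL,FR,BR],[(243,281),(375,265),(363,208)])]
f=lambda b:np.concatenate([(proj(p,binw(b,P))-o).ravel() for p,P,o in obs])
best=min((least_squares(f,[.4*np.cos(a)+.2,-.3+.4*np.sin(a),y],loss='soft_l1') for a in (0,1.5,-1.5,3) for y in (0,1.57,3.1,-1.57)),key=lambda r:r.cost)
print(best.x,best.cost,f(best.x).reshape(-1,2).round(1))
b=best.x
print("knob",binw(b,[-.1145,0,.126]),proj(ps,binw(b,K)),proj(pd,binw(b,K)))
ims=[]
for n,p in(("scene",ps),("side",pd)):
    im=cv2.imread(f"pics/{n}0.png")
    lo=[[x,y,0] for x in(-.0875,.0875) for y in(-.13,.13)]
    for q in proj(p,binw(b,[FL,FR,BL,BR,K]+lo)): cv2.circle(im,tuple(int(round(v*16)) for v in q),24,(0,0,255),-1,shift=4)
    x0,y0=(190,170) if n=="scene" else (225,190)
    ims.append(cv2.resize(im[y0:y0+150,x0:x0+180],None,fx=2.2,fy=3 if 0 else 2.2,interpolation=2))
cv2.imwrite("pics/fit.png",np.hstack(ims))
E
```

```text
[ 0.55748606  0.11545585 -0.13918945] 49.837282755678224 [[  0.2   1.2]
 [  3.8  -2.8]
 [  4.3  -5.7]
 [-10.1   8.3]
 [ -1.1   5. ]
 [  9.9   0.5]
 [ -1.7  -5.9]]
knob [[0.44409342 0.13134163 0.126     ]] [[220.78278004 238.42008514]] [[317.40352674 289.12613051]]
```

View pics/fit.png

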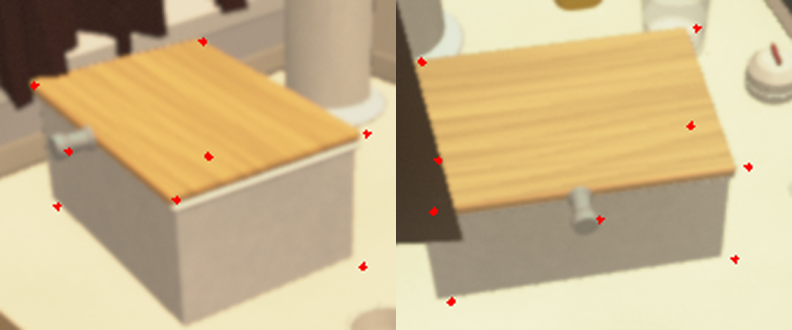

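The crop shows two of my corner readings were off: front-right top is at about (271,261) in scene and (379,267) in side. I refit with corrected corners and the bottom edges.

```bash
python3 - <<'E'
from bench import bot, optics
import cv2; from h import *
from scipy.optimize import least_squares
ps,pd=optics.camera_params("scene"),optics.camera_params("side")
FL,FR,BL,BR=[-.0945,.13,.132],[-.0945,-.13,.132],[.0875,.13,.132],[.0875,-.13,.132]
fr,br,fl=[-.0875,-.13,0],[.0875,-.13,0],[-.0875,.13,0]
K=[-.1285,0,.126]
obs=[(ps,[FL,BL,BR,FR,fr,br,K],[(205,207.3),(281.8,187.3),(353.6,231.4),(270.9,261),(275,316.4),(350,286.8),(215,237)]),
(pd,[FR,BR,fr,fl,K],[(379,267.3),(357.3,202.7),(373.2,306),(244,325),(311,289)])]
f=lambda b:np.concatenate([(proj(p,binw(b,P))-o).ravel() for p,P,o in obs])
r=least_squares(f,[.557,.115,-.139],loss='soft_l1')
b=r.x;print(b,r.cost,f(b).reshape(-1,2).round(1).tolist())
print("knob",binw(b,[-.1145,0,.126]))
s=bot.get_state();print(s["tool_pos"],q2R(s["ee_rot"]).as_matrix().round(3))
np.save("b.npy",b)
E
```

```text
[ 0.5617749   0.12472843 -0.15289183] 18.593005302153408 [[0.2, -1.4], [-0.2, -0.7], [0.2, -3.0], [-3.8, -3.6], [0.1, 3.9], [2.2, 1.6], [1.0, -0.3], [-0.1, -1.5], [-0.2, -0.5], [0.0, 1.4], [0.1, 0.8], [0.3, 2.8]]
knob [[0.44861056 0.14216642 0.126     ]]
[ 0.21830612 -0.6117829   0.25233205] [[ 0.942  0.336 -0.001]
 [ 0.336 -0.942  0.002]
 [-0.    -0.002 -1.   ]]
```

```bash
cat >> h.py <<'E'
def fk(q,L,s=(1,)*7):
    T=np.eye(4)
    for (al,a,d),t in zip([(0,0,.267),(-90,0,0),(90,0,.293),(90,.0525,0),(90,.0775,.3425),(90,0,0),(-90,.076,.097+L)],np.array(q)*s):
        A=np.eye(4);A[:3,:3]=R.from_euler('x',al,degrees=True).as_matrix();A[0,3]=a
        B=np.eye(4);B[:3,:3]=R.from_euler('z',t).as_matrix();B[2,3]=d
        T=T@A@B
    return T
E
python3 - <<'E'
from bench import bot; from h import *
s=bot.get_state()
print(s["tool_pos"],q2R(s["ee_rot"]).as_matrix().round(3))
for sg in ((1,)*7,(-1,1,-1,1,-1,1,-1)):
    print(fk(s["q"],.172,sg).round(3))
E
```

```text
[ 0.21830612 -0.6117829   0.25233205] [[ 0.942  0.336 -0.001]
 [ 0.336 -0.942  0.002]
 [-0.    -0.002 -1.   ]]
[[ 0.33   0.939 -0.092  0.187]
 [ 0.914 -0.342 -0.219  0.458]
 [-0.238 -0.012 -0.971  0.173]
 [ 0.     0.     0.     1.   ]]
[[ 0.33  -0.939 -0.092  0.187]
 [-0.914 -0.342  0.219 -0.458]
 [-0.238  0.012 -0.971  0.173]
 [ 0.     0.     0.     1.   ]]
```

```bash
cat >> h.py <<'E'
def Rt(yaw,pitch): # tool y=+bin y; z points ahead along yaw, pitched down by pitch
    by=np.array([-np.sin(yaw),np.cos(yaw),0]);bx=np.array([np.cos(yaw),np.sin(yaw),0])
    z=np.cos(pitch)*bx-np.sin(pitch)*np.array([0,0,1]);return R.from_matrix(np.c_[np.cross(by,z),by,z])
def rows(s,poses,d=2):
    R0=q2R(s["ee_rot"]);p0=s["tool_pos"]
    for p,Rg in poses:
        print((R0.inv().apply(np.array(p)-p0)/.03).round(d).tolist(),((R0.inv()*Rg).as_rotvec(degrees=True)/5).round(d-1).tolist())
E
python3 - <<'E'
from bench import bot; from h import *
s=bot.get_state();b=np.load("b.npy")
az0=np.arctan2(s["tool_pos"][1],s["tool_pos"][0]);R0=q2R(s["ee_rot"])
P=[]
for i in range(1,9):
    f=i/8;az=az0+f*0.52;r=.65-f*.05
    P.append(([r*np.cos(az),r*np.sin(az),.252+.08*min(1,f*2)],R.from_euler('z',50*f,degrees=True)*R0))
rows(s,P)
E
```

```text
[1.39, -0.24, -0.66] [-0.0, -0.0, -1.2]
[2.75, -0.58, -1.32] [-0.0, -0.0, -2.5]
[4.08, -1.01, -1.99] [-0.0, -0.0, -3.7]
[5.36, -1.52, -2.65] [-0.0, -0.0, -5.0]
[6.59, -2.11, -2.65] [-0.0, -0.0, -6.2]
[7.76, -2.77, -2.65] [-0.0, -0.0, -7.5]
[8.88, -3.5, -2.65] [-0.0, -0.0, -8.7]
[9.94, -4.3, -2.65] [-0.0, -0.0, -10.0]
```

Call:
play_rows(series=[{"slide": [1.4, -0.25, -0.65], "rotation": [0, 0, -1.2]}, {"slide": [2.75, -0.6, -1.3], "rotation": [0, 0, -2.5]}, {"slide": [4.1, -1, -2], "rotation": [0, 0, -3.7]}, {"slide": [5.35, -1.5, -2.65], "rotation": [0, 0, -5]}, {"slide": [6.6, -2.1, -2.65], "rotation": [0, 0, -6.2]}, {"slide": [7.75, -2.75, -2.65], "rotation": [0, 0, -7.5]}, {"slide": [8.9, -3.5, -2.65], "rotation": [0, 0, -8.7]}, {"slide": [9.95, -4.3, -2.65], "rotation": [0, 0, -10]}])

```text
time_s: 0.9
tool_pos: [0.4572, -0.3887, 0.3322]
ee_rot: [-0.0, 0.82, 0.573, 0.0]
contact_force: [-0.3, -0.3, 0.2]
opening: 1.0
gripper_force: 0.0
```

```bash
python3 - <<'E'
from bench import bot; from h import *
s=bot.get_state();b=np.load("b.npy")
print(s["q"].round(2),s["tool_pos"].round(3))
az0=np.arctan2(s["tool_pos"][1],s["tool_pos"][0]);R0=q2R(s["ee_rot"]);r0=np.hypot(*s["tool_pos"][:2])
Rg=Rt(b[2],np.radians(85))
az1=.05
dR=R0.inv()*Rg; rv=dR.as_rotvec();print(rv*57.3)
P=[]
for i in range(1,13):
    f=i/12;az=az0+f*(az1-az0);r=r0+f*(.45-r0)
    P.append(([r*np.cos(az),r*np.sin(az),.33],R0*R.from_rotvec(rv*f)))
rows(s,P[:8])
E
```

```text
[ 0.95  0.21 -0.35  1.45  0.07  1.5   0.26] [ 0.457 -0.389  0.332]
[  -4.42472754   -3.67869042 -101.25101141]
[1.31, -0.0, 0.07] [-0.1, -0.1, -1.7]
[2.6, -0.09, 0.07] [-0.1, -0.1, -3.4]
[3.85, -0.27, 0.08] [-0.2, -0.2, -5.1]
[5.06, -0.52, 0.08] [-0.3, -0.2, -6.7]
[6.22, -0.86, 0.08] [-0.4, -0.3, -8.4]
[7.34, -1.26, 0.08] [-0.4, -0.4, -10.1]
[8.4, -1.74, 0.08] [-0.5, -0.4, -11.8]
[9.41, -2.28, 0.08] [-0.6, -0.5, -13.5]
```

Call:
play_rows(series=[{"slide": [1.3, 0, 0.05], "rotation": [0, 0, -1.7]}, {"slide": [2.6, -0.1, 0.05], "rotation": [0, 0, -3.4]}, {"slide": [3.85, -0.25, 0.05], "rotation": [0, 0, -5]}, {"slide": [5.05, -0.5, 0.05], "rotation": [0, 0, -6.7]}, {"slide": [6.2, -0.85, 0.05], "rotation": [0, 0, -8.4]}, {"slide": [7.35, -1.25, 0.05], "rotation": [0, 0, -10.1]}, {"slide": [8.4, -1.75, 0.05], "rotation": [0, 0, -11.8]}, {"slide": [9.4, -2.3, 0.05], "rotation": [0, 0, -13.5]}])

```text
time_s: 1.7
tool_pos: [0.4893, -0.1002, 0.3308]
ee_rot: [-0.0, 0.362, 0.932, 0.0]
contact_force: [0.3, -0.7, -0.3]
opening: 1.002
gripper_force: 0.0
```

```bash
python3 - <<'E'
from bench import bot; from h import *
s=bot.get_state();b=np.load("b.npy")
print(s["q"].round(2),s["tool_pos"].round(3))
R0=q2R(s["ee_rot"])
Rg=Rt(b[2],np.radians(50))
knob=binw(b,[-.1145,0,.126])[0]
tgt=knob-Rg.apply([0,0,.10])
rv=(R0.inv()*Rg).as_rotvec();print(rv*57.3,tgt)
rows(s,[(s["tool_pos"]+i/11*(tgt-s["tool_pos"]),R0*R.from_rotvec(rv*i/11)) for i in range(1,12)])
E
```

```text
[ 0.78 -0.01 -0.62  1.67 -0.    1.48  0.99] [ 0.489 -0.1    0.331]
[-11.76697335 -38.86487983 -32.32095997] [0.38508163 0.15195587 0.20260444]
[0.75, 0.35, 0.39] [-0.2, -0.7, -0.6]
[1.5, 0.7, 0.78] [-0.4, -1.4, -1.2]
[2.25, 1.05, 1.17] [-0.6, -2.1, -1.8]
[2.99, 1.4, 1.56] [-0.9, -2.8, -2.4]
[3.74, 1.75, 1.94] [-1.1, -3.5, -2.9]
[4.49, 2.1, 2.33] [-1.3, -4.2, -3.5]
[5.24, 2.45, 2.72] [-1.5, -4.9, -4.1]
[5.99, 2.8, 3.11] [-1.7, -5.7, -4.7]
[6.74, 3.15, 3.5] [-1.9, -6.4, -5.3]
[7.49, 3.5, 3.89] [-2.1, -7.1, -5.9]
[8.24, 3.86, 4.28] [-2.4, -7.8, -6.5]
```

Call:
play_rows(series=[{"slide": [0.95, 0.45, 0.4], "rotation": [-0.3, -0.9, -0.8]}, {"slide": [1.9, 0.9, 0.8], "rotation": [-0.6, -1.8, -1.6]}, {"slide": [2.85, 1.35, 1.2], "rotation": [-0.9, -2.7, -2.4]}, {"slide": [3.8, 1.8, 1.6], "rotation": [-1.2, -3.6, -3.2]}, {"slide": [4.75, 2.25, 2.1], "rotation": [-1.4, -4.6, -4]}, {"slide": [5.7, 2.7, 2.7], "rotation": [-1.7, -5.5, -4.8]}, {"slide": [6.9, 3.2, 3.4], "rotation": [-2, -6.5, -5.6]}, {"slide": [8.2, 3.8, 4.1], "rotation": [-2.4, -7.8, -6.5]}])

```text
time_s: 2.5
tool_pos: [0.4558, 0.0487, 0.2403]
ee_rot: [0.179, 0.203, 0.962, -0.029]
contact_force: [0.6, 1.2, 1.0]
opening: 1.002
gripper_force: 0.0
```

```bash
python3 - <<'E'
from bench import bot,optics; from h import *
import cv2
s=bot.get_state();b=np.load("b.npy")
print(s["q"].round(2),s["tool_pos"].round(3))
print((q2R(s["ee_rot"]).inv()*Rt(b[2],np.radians(50))).as_rotvec(degrees=True))
p=optics.camera_params("wrist");im=optics.get_image("wrist")[:,:,::-1].copy()
c=q2R(p["orientation"]).inv().apply(binw(b,[[-.1145,0,.126],[-.0945,.13,.132],[-.0945,-.13,.132]])-p["xyz"])
th=np.arccos(c[:,2]/np.linalg.norm(c,axis=1));n=c[:,:2]/np.linalg.norm(c[:,:2],axis=1)[:,None]
px=n*(th*p["fx"])[:,None]+[p["cx"],p["cy"]];print(px)
for q in px: cv2.circle(im,tuple(q.astype(int)),3,(0,0,255),-1)
im2=optics.get_image("side")[:,:,::-1]
cv2.imwrite("pics/w1.png",np.hstack([cv2.resize(im,(480,360)),cv2.resize(im2[140:400,180:410],(318,360))]))
E
```

```text
[-0.05 -0.3  -0.24  2.14  0.18  1.01  0.79] [0.456 0.049 0.24 ]
[ -6.80247475 -18.88313541 -13.39762798]
[[455.57525541 125.04216574]
 [621.76606126 130.34255767]
 [254.92980656 205.25070956]]
```

View pics/w1.png

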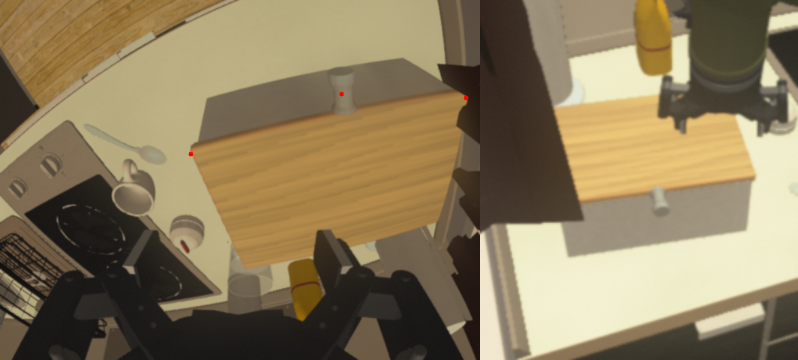

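```bash
cat >> h.py <<'E'
Z=lambda t:R.from_euler('z',t);Y=lambda t:R.from_euler('y',t)
def fk2(q,par,sg,o7=0):
    d1,e0,L1,e1,L2,e2,T,e3=par
    A=Z(sg[0]*q[0])*Y(q[1]);p=np.array([0,0,d1])+A.apply([0,0,0])
    A=A*Z(sg[1]*q[2]);p=p+A.apply([e1,0,L1])
    A=A*Y(q[3])*Z(sg[2]*q[4]);p=p+A.apply([e2,0,L2])
    A=A*Y(q[5]);p=p+A.apply([e3,0,T]);return p,A*Z(sg[3]*q[6]+o7)
E
cat > data.py <<'E'
D=[([1.242,.322,-.07,1.452,.023,1.371,-.057],[.2183,-.6118,.2523],[-.001,.985,.171,0]),
([.95,.21,-.35,1.45,.07,1.5,.26],[.4572,-.3887,.3322],[0,.82,.573,0]),
([.78,-.01,-.62,1.67,0,1.48,.99],[.4893,-.1002,.3308],[0,.362,.932,0])]
E
python3 - <<'E'
from bench import bot; from h import *; from data import D
import itertools; from scipy.optimize import least_squares
s=bot.get_state();D.append((s["q"],s["tool_pos"],s["ee_rot"]))
print([a.tolist() for a in D[-1]],s["time_s"])
res=[]
for sg in itertools.product((1,-1),repeat=4):
    def f(x):
        o=[]
        for q,p,e in D:
            P,A=fk2(q,x[:8],sg,x[8]);o+=list((P-p)*5)+list((A.inv()*q2R(e)).as_rotvec()*.3)
        return np.array(o+list((x[:8]-x0[:8])*.01))
    for o7 in(0,1.57,3.14,-1.57):
        x0=np.array([.3,0,.35,0,.35,0,.25,0,o7])
        r=least_squares(f,x0);res.append((r.cost,sg,r.x.round(4).tolist()))
for r in sorted(res,key=lambda r:r[0])[:3]:print(r)
E
```

```text
[[-0.010054742253580086, -0.29761487940684034, -0.298794007612459, 2.1474172940725276, 0.17026599888633745, 1.0074631221537407, 0.7958099860311193], [0.45003853128278715, 0.058174296332177834, 0.23465873361429374], [0.1759189878518647, 0.19307544483647945, 0.9646472872225635, -0.035071264142031724]] 2.6
(np.float64(0.02176304443753628), (-1, -1, -1, -1), [0.3272, -0.0, 0.5319, -0.0189, 0.5148, 0.027, 0.454, -0.0056, 1.5729])
(np.float64(0.021763044437536315), (-1, -1, -1, -1), [0.3272, -0.0, 0.5319, -0.0189, 0.5148, 0.027, 0.454, -0.0056, 1.5729])
(np.float64(0.021763044437536322), (-1, -1, -1, -1), [0.3272, -0.0, 0.5319, -0.0189, 0.5148, 0.027, 0.454, -0.0056, 1.5729])
```

```bash
python3 - <<'E'
from bench import bot; from h import *
s=bot.get_state();b=np.load("b.npy");print(s["time_s"],s["dq"].round(2),s["tool_pos"])
print("[%s,%s,%s],"%(s["q"].tolist(),s["tool_pos"].tolist(),s["ee_rot"].tolist()))
R0=q2R(s["ee_rot"]);Rg=Rt(b[2],np.radians(78))
knob=binw(b,[-.1145,0,.126])[0]
tgt=knob-Rg.apply([0,0,.065])
rv=(R0.inv()*Rg).as_rotvec();print(rv*57.3,tgt)
rows(s,[(s["tool_pos"]+i/4*(tgt-s["tool_pos"]),R0*R.from_rotvec(rv*i/4)) for i in range(1,5)])
E
```

```text
2.6 [ 0.13  0.    0.12 -0.06  0.07  0.06  0.02] [0.45003853 0.0581743  0.23465873]
[[-0.010054742253580086, -0.29761487940684034, -0.298794007612459, 2.1474172940725276, 0.17026599888633745, 1.0074631221537407, 0.7958099860311193],[0.45003853128278715, 0.058174296332177834, 0.23465873361429374],[0.1759189878518647, 0.19307544483647945, 0.9646472872225635, -0.035071264142031724]],
[ -3.89100284   8.62746394 -13.33168728] [0.43525395 0.1442246  0.18957959]
[0.5, 0.61, 0.21] [-0.2, 0.4, -0.7]
[0.99, 1.23, 0.43] [-0.4, 0.9, -1.3]
[1.49, 1.84, 0.64] [-0.6, 1.3, -2.0]
[1.99, 2.46, 0.86] [-0.8, 1.7, -2.7]
```

Call:
play_rows(series=[{"slide": [0.5, 0.6, 0.1], "rotation": [-0.2, 0.4, -0.7]}, {"slide": [1, 1.2, 0.2], "rotation": [-0.4, 0.9, -1.3]}, {"slide": [1.5, 1.85, 0.3], "rotation": [-0.6, 1.3, -2]}, {"slide": [2, 2.45, 0.4], "rotation": [-0.8, 1.7, -2.7]}, {"slide": [2, 2.45, 0.4], "rotation": [-0.8, 1.7, -2.7]}, {"slide": [2, 2.45, 0.4], "rotation": [-0.8, 1.7, -2.7]}])

```text
time_s: 3.2
tool_pos: [0.4368, 0.1339, 0.206]
ee_rot: [0.108, 0.087, 0.99, -0.009]
contact_force: [-0.2, -0.4, -0.3]
opening: 0.999
gripper_force: 0.0
```

```bash
cat > plan.py <<'E'
from bench import bot; from h import *; import sys
s=bot.get_state();b=np.load("b.npy")
R0=q2R(s["ee_rot"])
print(s["time_s"],"dq",abs(s["dq"]).max().round(3),"q",s["q"].round(3).tolist())
inb=R.from_euler('z',-b[2]).apply(s["tool_pos"]-[b[0],b[1],0])
z=R.from_euler('z',-b[2]).apply(R0.apply([0,0,1]))
print("tcp in bin",inb.round(4),"toolz in bin",z.round(3),"pitch",np.degrees(np.arctan2(-z[2],z[0])).round(1),"F",R.from_euler('z',-b[2]).apply(s["contact_force"]).round(1))
E
python3 - <<'E'
from plan import *
print("[%s,%s,%s],"%(s["q"].tolist(),s["tool_pos"].tolist(),s["ee_rot"].tolist()))
Rg=Rt(b[2],np.radians(80));knob=binw(b,[-.1145,0,.126])[0]
tgt=knob-Rg.apply([0,0,.009])
rv=(R0.inv()*Rg).as_rotvec();print(rv*57.3,tgt)
rows(s,[(tgt,Rg)])
E
```

```text
3.2 dq 0.019 q [-0.094, -0.192, -0.315, 2.098, 0.067, 1.044, 0.959]
tcp in bin [-0.1249 -0.01    0.206 ] toolz in bin [ 0.215 -0.003 -0.977] pitch 77.6 F [-0.1 -0.4 -0.3]
[[-0.09366661319428414, -0.1915733168111223, -0.31471506613959854, 2.098439763719344, 0.06745963972357477, 1.0443448129259734, 0.958640578081207],[0.4368255475727767, 0.1339145883603834, 0.20602071192558957],[0.10773233885239772, 0.08696223194601527, 0.9903317221077572, -0.008625170574748297]],
[-0.15313712  2.4097263  -1.26078342] [0.44706596 0.14240444 0.13486327]
[0.23, 0.33, 2.38] [-0.0, 0.5, -0.3]
```

Call:
play_rows(series=[{"slide": [0.15, 0.15, 0.8], "rotation": [0, 0, -0.2]}, {"slide": [0.2, 0.33, 1.6], "rotation": [0, 0, -0.2]}, {"slide": [0.2, 0.33, 2.35], "rotation": [0, 0, -0.2]}, {"slide": [0.2, 0.33, 2.35], "rotation": [0, 0, -0.2]}])

```text
time_s: 3.6
tool_pos: [0.4462, 0.1409, 0.1336]
ee_rot: [0.106, 0.079, 0.991, -0.01]
contact_force: [-0.3, 0.1, -1.0]
opening: 1.0
gripper_force: 0.0
```

Call:
play_rows(series=[{"slide": [0, 0, 0]}, {"slide": [0, 0, 0]}, {"slide": [0, 0, 0]}, {"slide": [0, 0, 0]}, {"slide": [0, 0, 0]}, {"slide": [0, 0, 0]}], jaw=0, grip_force=25)

```text
validation failed for argument at $.se...
```

```bash
python3 - <<'E'
from plan import *
from bench import optics; import cv2
print("[%s,%s,%s],"%(s["q"].tolist(),s["tool_pos"].tolist(),s["ee_rot"].tolist()))
# arc: knob point offset o (bin frame) kept; theta sched, pitch sched
H=np.array([.0875,0,.124]);p0=inb
k=lambda t:H+.202*np.array([-np.cos(t),0,np.sin(t)])
for ths in([.05,.13,.25,.37,.49,.61,.73,.85],):
    P=[]
    for t in ths:
        pit=np.radians(77.6-20*t/1.0)
        g=k(t+.01)-R.from_euler('z',-b[2]).apply(Rt(b[2],pit).apply([0,0,.009]))
        P.append((binw(b,g)[0],Rt(b[2],pit)))
    rows(s,P)
im=np.hstack([cv2.resize(optics.get_image("wrist"),(480,360)),cv2.resize(optics.get_image("side")[140:400,180:410],(318,360))])
cv2.imwrite("pics/w2.png",im[:,:,::-1])
E
```

```text
3.6 dq 0.043 q [-0.098, -0.082, -0.339, 2.162, 0.123, 0.886, 0.904]
tcp in bin [-0.1167 -0.0016  0.1336] toolz in bin [ 0.211 -0.005 -0.978] pitch 77.8 F [-0.3  0.1 -1. ]
[[-0.09841627100219533, -0.08159289949893915, -0.33903017671539853, 2.161741949350795, 0.1227895982841183, 0.8864104491139992, 0.9038769442875327],[0.4462080360833637, 0.14092213288997693, 0.13358185537196357],[0.10555110295336359, 0.07876698820783447, 0.9912352910861689, -0.010359726797229268]],
[-0.09, 0.05, -0.36] [-0.1, -0.2, -0.1]
[-0.25, 0.05, -0.88] [-0.1, -0.6, -0.1]
[-0.56, 0.05, -1.62] [-0.1, -1.0, -0.1]
[-0.96, 0.05, -2.31] [-0.1, -1.5, -0.1]
[-1.44, 0.05, -2.95] [-0.1, -2.0, -0.1]
[-1.99, 0.05, -3.53] [-0.1, -2.5, -0.1]
[-2.61, 0.05, -4.03] [-0.1, -3.0, -0.1]
[-3.28, 0.05, -4.45] [-0.1, -3.4, -0.0]
```

View pics/w2.png

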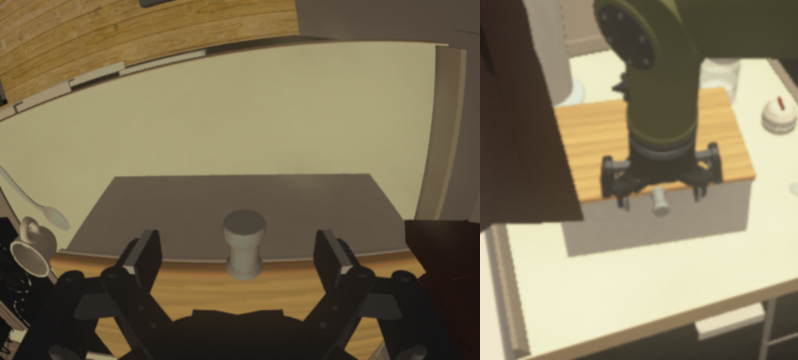

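The wrist picture shows the knob (240,245) centred between the open pads, so I close on it.

Call:
play_rows(series=[{"slide": [0, 0, 0], "rotation": [0, 0, 0]}, {"slide": [0, 0, 0], "rotation": [0, 0, 0]}, {"slide": [0, 0, 0], "rotation": [0, 0, 0]}, {"slide": [0, 0, 0], "rotation": [0, 0, 0]}, {"slide": [0, 0, 0], "rotation": [0, 0, 0]}, {"slide": [0, 0, 0], "rotation": [0, 0, 0]}], jaw=0, grip_force=25)

```text
time_s: 4.3
tool_pos: [0.448, 0.1442, 0.1367]
ee_rot: [0.108, 0.077, 0.991, -0.008]
contact_force: [-1.6, 2.1, 2.3]
opening: 0.202
gripper_force: 28.4
```

Call:
play_rows(series=[{"slide": [-0.05, 0.05, -0.2], "rotation": [0, -0.1, 0]}, {"slide": [-0.1, 0.05, -0.36], "rotation": [0, -0.2, 0]}, {"slide": [-0.17, 0.05, -0.6], "rotation": [0, -0.4, 0]}, {"slide": [-0.25, 0.05, -0.88], "rotation": [0, -0.6, 0]}, {"slide": [-0.4, 0.05, -1.25], "rotation": [0, -0.8, 0]}, {"slide": [-0.56, 0.05, -1.62], "rotation": [0, -1, 0]}])

```text
time_s: 4.9
tool_pos: [0.4544, 0.1433, 0.1882]
ee_rot: [0.153, 0.077, 0.985, -0.012]
contact_force: [7.3, -1.3, -6.4]
opening: 0.208
gripper_force: 27.5
```

```bash
cat > arc.py <<'E'
from plan import *
H=np.array([.0875,0,.124]);Rb=R.from_euler('z',-b[2])
# current knob angle estimate
g=inb+z*.009;print("knob est theta",np.arctan2(g[2]-.124,.0875-g[0])-.01,"rad",np.hypot(g[2]-.124,.0875-g[0]),"gf",s["gripper_force"],s["opening"],"tq",s["wrist_torque"].round(2))
k=lambda t:H+.202*np.array([-np.cos(t+.01),0,np.sin(t+.01)])
def arc(ths,pf):
    P=[]
    for t in ths:
        pit=np.radians(pf(t))
        P.append((binw(b,k(t)-Rb.apply(Rt(b[2],pit).apply([0,0,.009])))[0],Rt(b[2],pit)))
    rows(s,P)
E
python3 -c "
from arc import *
arc(np.arange(.37,1.3,.12),lambda t:77.6-20*t)"
```

```text
4.9 dq 0.181 q [-0.105, -0.181, -0.349, 2.143, 0.143, 0.922, 0.886]
tcp in bin [-0.1089  0.002   0.1882] toolz in bin [ 0.302 -0.002 -0.953] pitch 72.4 F [ 7.4 -0.2 -6.4]
knob est theta 0.26941024985500833 rad 0.2015164078915418 gf 27.539667785167694 0.20811528075700064 tq [-0.05 -0.6   0.42]
[-0.38, -0.07, -0.55] [-0.0, -0.4, -0.0]
[-0.91, -0.07, -1.14] [-0.0, -0.9, -0.0]
[-1.52, -0.07, -1.67] [-0.0, -1.4, -0.0]
[-2.18, -0.06, -2.11] [-0.0, -1.9, -0.0]
[-2.89, -0.06, -2.47] [-0.0, -2.4, -0.0]
[-3.64, -0.06, -2.74] [-0.0, -2.8, -0.0]
[-4.41, -0.06, -2.91] [-0.0, -3.3, -0.0]
[-5.2, -0.06, -2.99] [-0.0, -3.8, -0.0]
```

Call:
play_rows(series=[{"slide": [-0.38, -0.07, -0.55], "rotation": [0, -0.4, 0]}, {"slide": [-0.91, -0.07, -1.14], "rotation": [0, -0.9, 0]}, {"slide": [-1.52, -0.07, -1.67], "rotation": [0, -1.4, 0]}, {"slide": [-2.18, -0.07, -2.11], "rotation": [0, -1.9, 0]}, {"slide": [-2.89, -0.07, -2.47], "rotation": [0, -2.4, 0]}, {"slide": [-2.89, -0.07, -2.47], "rotation": [0, -2.4, 0]}])

```text
time_s: 5.5
tool_pos: [0.5142, 0.1345, 0.2864]
ee_rot: [0.255, 0.075, 0.964, -0.018]
contact_force: [-2.7, 5.5, 0.2]
opening: 0.208
gripper_force: 26.9
```

```bash
python3 -c "
from arc import *
arc(np.arange(.9,1.8,.12),lambda t:77.6-20*t)"
```

```text
5.5 dq 0.028 q [-0.08, -0.25, -0.352, 2.051, 0.248, 0.903, 0.862]
tcp in bin [-0.0486  0.0025  0.2864] toolz in bin [ 0.495  0.002 -0.869] pitch 60.3 F [-3.5  5.   0.2]
knob est theta 0.8554238997460831 rad 0.20299013069221777 gf 26.94734662771225 0.20809942693963193 tq [1.07 0.66 0.55]
[-0.3, -0.08, -0.02] [0.0, -0.1, -0.0]
[-1.09, -0.08, -0.08] [0.0, -0.6, -0.0]
[-1.89, -0.08, -0.05] [0.0, -1.1, -0.0]
[-2.67, -0.07, 0.08] [0.0, -1.6, -0.0]
[-3.43, -0.07, 0.3] [0.0, -2.1, -0.0]
[-4.17, -0.07, 0.61] [0.0, -2.5, -0.0]
[-4.86, -0.07, 1.01] [0.0, -3.0, -0.0]
[-5.49, -0.07, 1.5] [0.0, -3.5, -0.0]
```

```bash
python3 -c "
from arc import *
arc(np.arange(.98,1.9,.12),lambda t:60.3)"
```

```text
5.5 dq 0.028 q [-0.08, -0.25, -0.352, 2.051, 0.248, 0.903, 0.862]
tcp in bin [-0.0486  0.0025  0.2864] toolz in bin [ 0.495  0.002 -0.869] pitch 60.3 F [-3.5  5.   0.2]
knob est theta 0.8554238997460831 rad 0.20299013069221777 gf 26.94734662771225 0.20809942693963193 tq [1.07 0.66 0.55]
[-0.84, -0.08, -0.07] [0.0, -0.0, -0.0]
[-1.65, -0.08, -0.07] [0.0, -0.0, -0.0]
[-2.45, -0.07, 0.02] [0.0, -0.0, -0.0]
[-3.23, -0.07, 0.21] [0.0, -0.0, -0.0]
[-3.99, -0.07, 0.49] [0.0, -0.0, -0.0]
[-4.71, -0.07, 0.86] [0.0, -0.0, -0.0]
[-5.37, -0.07, 1.32] [0.0, -0.0, -0.0]
[-5.98, -0.07, 1.85] [0.0, -0.0, -0.0]
```

Call:
play_rows(series=[{"slide": [-0.84, -0.08, -0.07], "rotation": [0, 0, 0]}, {"slide": [-1.65, -0.08, -0.07], "rotation": [0, 0, 0]}, {"slide": [-2.45, -0.08, 0.02], "rotation": [0, 0, 0]}, {"slide": [-3.23, -0.08, 0.21], "rotation": [0, 0, 0]}, {"slide": [-3.99, -0.08, 0.49], "rotation": [0, 0, 0]}, {"slide": [-4.71, -0.08, 0.86], "rotation": [0, 0, 0]}, {"slide": [-5.37, -0.08, 1.32], "rotation": [0, 0, 0]}, {"slide": [-5.37, -0.08, 1.32], "rotation": [0, 0, 0]}])

```text
time_s: 6.3
tool_pos: [0.674, 0.1115, 0.3324]
ee_rot: [0.257, 0.074, 0.963, -0.015]
contact_force: [1.7, 9.6, 5.5]
opening: 0.202
gripper_force: 28.5
```

```bash
python3 -c "
from arc import *
arc([1.75,1.8,1.83],lambda t:60.3)"
```

```text
6.3 dq 0.043 q [-0.038, 0.052, -0.28, 1.7, 0.291, 0.935, 0.984]
tcp in bin [0.1129 0.004  0.3324] toolz in bin [ 0.498  0.008 -0.867] pitch 60.2 F [0.2 9.7 5.5]
knob est theta 1.7088380591737955 rad 0.20282413955686776 gf 28.53739857673645 0.2019191234730099 tq [ 1.63 -0.08  0.87]
[-0.2, -0.13, 0.2] [0.1, 0.0, -0.0]
[-0.45, -0.14, 0.42] [0.1, 0.0, -0.0]
[-0.59, -0.14, 0.56] [0.1, 0.0, -0.0]
```

Call:
play_rows(series=[{"slide": [-0.2, -0.06, 0.2], "rotation": [0, 0, 0]}, {"slide": [-0.45, -0.1, 0.42], "rotation": [0, 0, 0]}, {"slide": [-0.52, -0.1, 0.48], "rotation": [0, 0, 0]}, {"slide": [-0.52, -0.1, 0.48], "rotation": [0, 0, 0]}])

```text
time_s: 6.7
tool_pos: [0.6926, 0.1088, 0.3291]
ee_rot: [0.258, 0.072, 0.963, -0.014]
contact_force: [2.1, 14.4, 5.2]
opening: 0.203
gripper_force: 29.7
```

Call:
play_rows(series=[{"slide": [0, 0, 0], "rotation": [0, 0, 0]}, {"slide": [0, 0, 0], "rotation": [0, 0, 0]}, {"slide": [0, 0, 0], "rotation": [0, 0, 0]}, {"slide": [0, 0, -0.7], "rotation": [0, 0, 0]}, {"slide": [0, 0, -1.5], "rotation": [0, 0, 0]}, {"slide": [0, 0, -2.5], "rotation": [0, 0, 0]}, {"slide": [0, 0, -3.5], "rotation": [0, 0, 0]}], jaw=60)

```text
time_s: 7.4
tool_pos: [0.639, 0.1058, 0.4155]
ee_rot: [0.253, 0.076, 0.964, -0.021]
contact_force: [0.1, 0.1, 0.2]
opening: 0.704
gripper_force: 0.0
```

```bash
python3 - <<'E'
from arc import *
from bench import optics; import cv2
im=np.hstack([cv2.resize(optics.get_image("wrist"),(480,360)),cv2.resize(optics.get_image("side")[40:330,180:437],(318,360))])
cv2.imwrite("pics/w3.png",im[:,:,::-1])
E
```

```text
7.4 dq 0.508 q [-0.035, -0.035, -0.28, 1.618, 0.245, 1.106, 1.036]
tcp in bin [ 0.0792 -0.007   0.4155] toolz in bin [ 0.49  -0.004 -0.872] pitch 60.6 F [0.  0.1 0.2]
knob est theta 1.5470115030889016 rad 0.2836334776883429 gf 0.0 0.704372366032762 tq [ 0.12  0.47 -0.02]
```

View pics/w3.png

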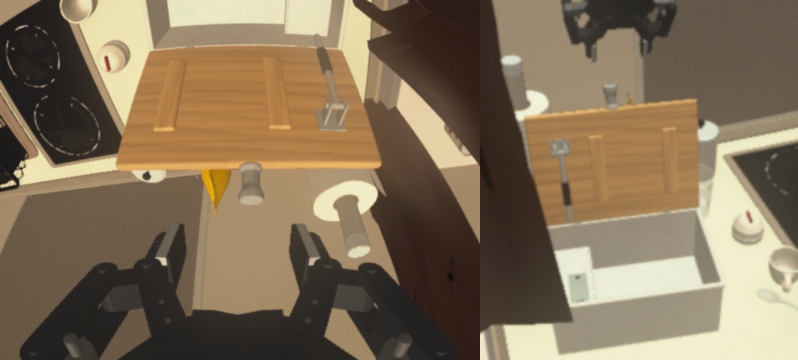

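The lid leans back on its stop: in the side crop the rod is at about (565,185) and the keeper's hole shows in the bin near (578,290). Next I go to the sleeve.

```bash
cat > mech.py <<'E'
from plan import *
from scipy.optimize import fsolve
Rb=R.from_euler('z',-b[2])
u=lambda t:np.array([-np.cos(t),np.sin(t)]);n=lambda t:np.array([-np.sin(t),-np.cos(t)])
piv=lambda t:np.array([.0875,.124])+.130*u(t)+.028*n(t)
d=lambda t,f:-u(t)*np.cos(f)+n(t)*np.sin(f)
pt=lambda t,f,l:piv(t)+l*d(t,f)
def solve(P,l,g): return fsolve(lambda v:pt(v[0],v[1],l)-P,g)   # (theta,phi) with point at l at P
psi=lambda t,f:np.arctan2(-d(t,f)[0],-d(t,f)[1])  # rod lean forward from straight down
def pose(P2,pitch,y=.085,a=.003): # bin xz of grasp point -> world tcp
    Rg=Rt(b[2],np.radians(pitch));return binw(b,np.array([P2[0],y,P2[1]])-Rb.apply(Rg.apply([0,0,a])))[0],Rg
E
python3 - <<'E'
from mech import *
S=pt(1.83,.07,.065);print("sleeve",S,"psi",psi(1.83,.07))
P1,Rg=pose(S,45,a=.088)
rv=(R0.inv()*Rg).as_rotvec()
rows(s,[(s["tool_pos"]+i/6*(P1-s["tool_pos"]),R0*R.from_rotvec(rv*i/6)) for i in range(1,7)])
for x in(-.01,-.02,-.03,-.05,-.069):
    v=solve([x,.08],.115,[.75,1.1]);w=solve([x,.072],.115,[.7,1.1]);print(x,v,psi(*v),pt(*v,.065),"in hole",w)
E
```

```text
7.5 dq 0.051 q [-0.036, -0.039, -0.281, 1.614, 0.245, 1.105, 1.035]
tcp in bin [ 0.0798 -0.0052  0.4211] toolz in bin [ 0.498 -0.    -0.867] pitch 60.1 F [0.6 0.1 0.4]
sleeve [0.07274195 0.19532447] psi 0.32920367320510346
[0.79, 0.5, 0.6] [-0.0, -0.5, -0.0]
[1.58, 1.0, 1.19] [-0.0, -1.0, -0.0]
[2.37, 1.5, 1.79] [-0.0, -1.5, -0.0]
[3.15, 1.99, 2.38] [-0.0, -2.0, -0.0]
[3.94, 2.49, 2.98] [-0.0, -2.5, -0.0]
[4.73, 2.99, 3.57] [-0.0, -3.0, -0.0]
-0.01 [0.76592894 0.66874457] -0.13612281371712434 [-0.01678514  0.12953748] in hole [0.68988495 0.70087905]
-0.02 [0.77439121 0.75282643] -0.04357868851109463 [-0.02217824  0.12995253] in hole [0.70209366 0.78306046]
-0.03 [0.77439871 0.8398075 ] 0.04340988248174688 [-0.02783019  0.1299529 ] in hole [0.70568357 0.86849179]
-0.05 [0.75382128 1.02326749] 0.20629244195474183 [-0.03975838  0.12893985] in hole [0.69151167 1.04973983]
-0.069 [0.71313804 1.21162512] 0.3539668257545058 [-0.05166893  0.12690026] in hole [0.65585891 1.23696395]
```

Call:
play_rows(series=[{"slide": [0.8, 0.5, 0.4], "rotation": [0, -0.5, 0]}, {"slide": [1.6, 1, 0.8], "rotation": [0, -1, 0]}, {"slide": [2.4, 1.5, 1.3], "rotation": [0, -1.5, 0]}, {"slide": [3.2, 2, 2], "rotation": [0, -2, 0]}, {"slide": [3.95, 2.5, 2.8], "rotation": [0, -2.5, 0]}, {"slide": [4.75, 3, 3.55], "rotation": [0, -3, 0]}, {"slide": [4.75, 3, 3.55], "rotation": [0, -3, 0]}, {"slide": [4.75, 3, 3.55], "rotation": [0, -3, 0]}])

```text
time_s: 8.3
tool_pos: [0.5827, 0.2061, 0.2512]
ee_rot: [0.376, 0.072, 0.923, -0.031]
contact_force: [0.5, -0.6, 0.8]
opening: 0.706
gripper_force: 0.0
```

```bash
python3 - <<'E'
from mech import *
from bench import optics; import cv2
S=pt(1.83,.07,.065);P1,Rg=pose(S,45);rows(s,[(P1,Rg)])
p=optics.camera_params("wrist");im=optics.get_image("wrist")[:,:,::-1].copy()
X=[]
for f in(.03,.12):
    for l in(0,.065,.115): X.append([pt(1.83,f,l)[0],.085,pt(1.83,f,l)[1]])
X+=[[-.0165,.085,.08],[-.03,.085,.08],[-.069,.085,.08]]
c=q2R(p["orientation"]).inv().apply(binw(b,X)-p["xyz"])
th=np.arccos(c[:,2]/np.linalg.norm(c,axis=1));m=c[:,:2]/np.linalg.norm(c[:,:2],axis=1)[:,None]
px=m*(th*p["fx"])[:,None]+[p["cx"],p["cy"]];print(px.round())
cv2.imwrite("pics/w4raw.png",im)
for i,q in enumerate(px): cv2.circle(im,tuple(q.astype(int)),2,(0,0,255) if i<6 else (255,0,0),-1)
cv2.imwrite("pics/w4.png",im)
E
```

```text
8.3 dq 0.058 q [-0.106, -0.07, -0.54, 2.082, 0.816, 0.714, 0.236]
tcp in bin [0.0083 0.0836 0.2512] toolz in bin [ 0.698 -0.005 -0.716] pitch 45.7 F [ 0.6 -0.5  0.8]
[-0.24, 0.06, 2.73] [-0.1, -0.1, -0.0]
[[321. 379.]
 [321. 273.]
 [321. 194.]
 [321. 379.]
 [321. 272.]
 [321. 190.]
 [321.  32.]
 [321.  13.]
 [321. -49.]]
```

View pics/w4.png

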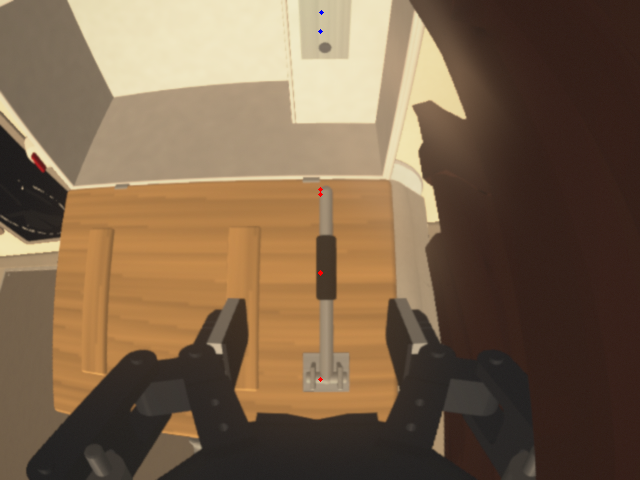

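The wrist picture shows the rod with tip (326,188), sleeve (326,267) and pivot (326,378). That is about 5 px (3 mm) to the +y side of my prediction, so I shift by that and grasp.

Call:
play_rows(series=[{"slide": [-0.1, 0.08, 0.9], "rotation": [0, 0, 0]}, {"slide": [-0.2, 0.15, 1.8], "rotation": [0, 0, 0]}, {"slide": [-0.24, 0.16, 2.4], "rotation": [0, 0, 0]}, {"slide": [-0.24, 0.16, 2.73], "rotation": [0, 0, 0]}, {"slide": [-0.24, 0.16, 2.73], "rotation": [0, 0, 0]}])

```text
time_s: 8.85
tool_pos: [0.6467, 0.2002, 0.1991]
ee_rot: [0.377, 0.074, 0.923, -0.031]
contact_force: [0.0, 0.1, 0.1]
opening: 0.702
gripper_force: 0.0
```

Call:
play_rows(series=[{"slide": [0, 0, 0], "rotation": [0, 0, 0]}, {"slide": [0, 0, 0], "rotation": [0, 0, 0]}, {"slide": [0, 0, 0], "rotation": [0, 0, 0]}, {"slide": [0, 0, 0], "rotation": [0, 0, 0]}, {"slide": [0, 0, 0], "rotation": [0, 0, 0]}, {"slide": [0, 0, 0], "rotation": [0, 0, 0]}], jaw=0, grip_force=40)

```text
time_s: 9.45
tool_pos: [0.6457, 0.2017, 0.1999]
ee_rot: [0.378, 0.072, 0.923, -0.03]
contact_force: [-1.6, -2.8, 3.2]
opening: 0.129
gripper_force: 39.1
```

```bash
python3 - <<'E'
from mech import *
from bench import optics; import cv2
print(s["opening"],s["gripper_force"],s["wrist_torque"].round(2))
G=(inb+z*.003)[[0,2]];print("grasp pt",G)
v=solve(G,.065,[1.83,.07]);print(v)
im=optics.get_image("wrist")[180:480,120:520,::-1]
cv2.imwrite("pics/w5.png",im)
E
```

```text
9.45 dq 0.003 q [-0.089, 0.118, -0.514, 2.03, 1.039, 0.652, 0.084]
tcp in bin [0.0712 0.0888 0.1999] toolz in bin [ 0.701 -0.004 -0.713] pitch 45.5 F [-1.1 -3.   3.2]
0.12856583535188104 39.06332552433014 [-0.31  0.34 -0.33]
grasp pt [0.07328474 0.19772782]
[1.88926505 0.13247284]
```

View pics/w5.png

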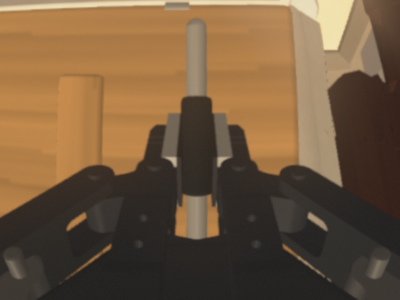

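```bash
cat >> mech.py <<'E'
LG=.0626;YG=.0885
def st(): # infer state from tcp
    G=(inb+z*.003)[[0,2]]
    return G
def report(g):
    G=st();v=solve(G,LG,g);print("G",G.round(4),"theta,phi",v.round(4),"tip",pt(*v,.115).round(4),"y",inb[1].round(4));return v
E
python3 - <<'E'
from mech import *
v0=report([1.83,.07]);v0=np.array([1.83,.073])
v1=solve([-.016,.092],.115,[.9,.8]);print(v1)
# v: move in (theta,phi)
P=[]
for i in range(0,25):
    f=i/24;t=v0+(v1-v0)*f
    print(i,t.round(3),"tip",pt(*t,.115).round(3),"G",pt(*t,LG).round(3))
    P.append(pose(pt(*t,LG),45.5,y=YG))
rows(s,P[1:9])
E
```

```text
9.5 dq 0.002 q [-0.089, 0.118, -0.514, 2.03, 1.039, 0.652, 0.084]
tcp in bin [0.0712 0.0889 0.1998] toolz in bin [ 0.701 -0.004 -0.713] pitch 45.5 F [-1.3 -2.4  4.5]
G [0.0733 0.1976] theta,phi [1.8291 0.0724] tip [0.0563 0.1481] y 0.0889
[0.88617812 0.68114391]
0 [1.83  0.073] tip [0.056 0.148] G [0.073 0.198]
1 [1.791 0.098] tip [0.053 0.148] G [0.069 0.198]
2 [1.751 0.124] tip [0.049 0.147] G [0.065 0.197]
3 [1.712 0.149] tip [0.045 0.146] G [0.06  0.197]
4 [1.673 0.174] tip [0.042 0.146] G [0.056 0.196]
5 [1.633 0.2  ] tip [0.038 0.144] G [0.051 0.195]
6 [1.594 0.225] tip [0.034 0.143] G [0.047 0.194]
7 [1.555 0.25 ] tip [0.031 0.142] G [0.043 0.193]
8 [1.515 0.276] tip [0.027 0.14 ] G [0.039 0.191]
9 [1.476 0.301] tip [0.024 0.138] G [0.035 0.189]
10 [1.437 0.326] tip [0.02  0.136] G [0.03  0.188]
11 [1.397 0.352] tip [0.017 0.134] G [0.026 0.186]
12 [1.358 0.377] tip [0.014 0.132] G [0.022 0.183]
13 [1.319 0.402] tip [0.011 0.129] G [0.019 0.181]
14 [1.279 0.428] tip [0.008 0.127] G [0.015 0.178]
15 [1.24  0.453] tip [0.005 0.124] G [0.011 0.176]
16 [1.201 0.478] tip [0.002 0.121] G [0.008 0.173]
17 [1.161 0.504] tip [-0.001  0.118] G [0.004 0.17 ]
18 [1.122 0.529] tip [-0.003  0.114] G [0.001 0.167]
19 [1.083 0.554] tip [-0.006  0.111] G [-0.002  0.163]
20 [1.043 0.58 ] tip [-0.008  0.107] G [-0.005  0.16 ]
21 [1.004 0.605] tip [-0.01   0.104] G [-0.008  0.156]
22 [0.965 0.63 ] tip [-0.012  0.1  ] G [-0.011  0.152]
23 [0.926 0.656] tip [-0.014  0.096] G [-0.014  0.148]
24 [0.886 0.681] tip [-0.016  0.092] G [-0.016  0.144]
[0.11, -0.01, -0.1] [-0.0, 0.0, -0.0]
[0.22, -0.01, -0.19] [-0.0, 0.0, -0.0]
[0.33, -0.01, -0.28] [-0.0, 0.0, -0.0]
[0.46, -0.01, -0.37] [-0.0, 0.0, -0.0]
[0.58, -0.01, -0.45] [-0.0, 0.0, -0.0]
[0.71, -0.02, -0.52] [-0.0, 0.0, -0.0]
[0.84, -0.02, -0.59] [-0.0, 0.0, -0.0]
[0.97, -0.02, -0.66] [-0.0, 0.0, -0.0]
```

Call:
play_rows(series=[{"slide": [0.11, 0, -0.1], "rotation": [0, 0, 0]}, {"slide": [0.22, 0, -0.19], "rotation": [0, 0, 0]}, {"slide": [0.33, 0, -0.28], "rotation": [0, 0, 0]}, {"slide": [0.46, 0, -0.37], "rotation": [0, 0, 0]}, {"slide": [0.58, 0, -0.45], "rotation": [0, 0, 0]}, {"slide": [0.71, 0, -0.52], "rotation": [0, 0, 0]}, {"slide": [0.84, 0, -0.59], "rotation": [0, 0, 0]}, {"slide": [0.97, 0, -0.66], "rotation": [0, 0, 0]}], grip_force=25)

```text
time_s: 10.3
tool_pos: [0.6127, 0.2065, 0.1961]
ee_rot: [0.38, 0.073, 0.922, -0.031]
contact_force: [-2.4, -5.5, 12.5]
opening: 0.124
gripper_force: 40.0
```

```bash
cat > low.py <<'E'
from mech import *
v=report([1.5,.27]);print(s["gripper_force"],s["wrist_torque"].round(2))
v0=np.array([1.83,.073]);v1=solve([-.016,.092],.115,[.9,.8])
rows(s,[pose(pt(*(v0+(v1-v0)*i/24),LG),45.5,y=YG) for i in range(9,25)])
E
python3 low.py; python3 - <<'E'
from bench import optics;import cv2
cv2.imwrite("pics/w6.png",cv2.resize(optics.get_image("side")[60:330,150:420,::-1],None,fx=2,fy=2))
E
```

```text
10.3 dq 0.079 q [-0.108, 0.067, -0.535, 2.091, 1.038, 0.662, 0.034]
tcp in bin [0.0378 0.0886 0.1961] toolz in bin [ 0.704 -0.005 -0.71 ] pitch 45.2 F [-1.5 -5.8 12.5]
G [0.0399 0.194 ] theta,phi [1.563  0.3084] tip [0.0244 0.1439] y 0.0886
39.992743134498596 [-1.   -1.01 -0.79]
[0.23, -0.0, -0.02] [-0.1, 0.1, -0.0]
[0.37, -0.0, -0.07] [-0.1, 0.1, -0.0]
[0.52, -0.0, -0.12] [-0.1, 0.1, -0.0]
[0.66, -0.01, -0.16] [-0.1, 0.1, -0.0]
[0.81, -0.01, -0.19] [-0.1, 0.1, -0.0]
[0.96, -0.01, -0.22] [-0.1, 0.1, -0.0]
[1.11, -0.01, -0.24] [-0.1, 0.1, -0.0]
[1.26, -0.01, -0.26] [-0.1, 0.1, -0.0]
[1.41, -0.01, -0.27] [-0.1, 0.1, -0.0]
[1.57, -0.01, -0.27] [-0.1, 0.1, -0.0]
[1.72, -0.01, -0.27] [-0.1, 0.1, -0.0]
[1.88, -0.01, -0.25] [-0.1, 0.1, -0.0]
[2.03, -0.01, -0.24] [-0.1, 0.1, -0.0]
[2.19, -0.01, -0.21] [-0.1, 0.1, -0.0]
[2.34, -0.01, -0.18] [-0.1, 0.1, -0.0]
[2.49, -0.01, -0.14] [-0.1, 0.1, -0.0]
```

View pics/w6.png

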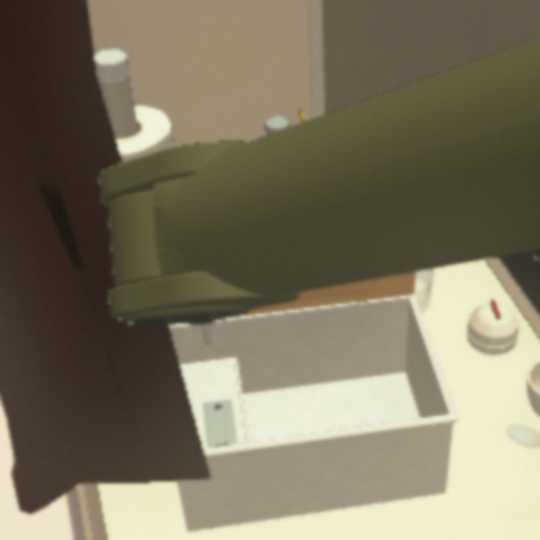

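The arm is pushed about 3 mm off its path because the 40 N grip keeps the rod from turning in the pads. I lower the grip to 20 N and tilt the tool slightly as the rod turns, with rows computed from the commanded pose.

```bash
cat > low.py <<'E'
from mech import *
import sys
def path(i,pit=lambda i:45.5 if i<=8 else 45.5-7.5*(i-8)/16):
    v0=np.array([1.83,.073]);v1=solve([-.016,.092],.115,[.9,.8])
    return pose(pt(*(v0+(v1-v0)*i/24),LG),pit(i),y=YG)
def cmdrows(i0,idx):
    p,Rg=path(i0);q=Rg.as_quat()
    rows({"tool_pos":p,"ee_rot":[q[3],*q[:3]]},[path(i) for i in idx])
if __name__=="__main__":
    a=list(map(int,sys.argv[1:]));report([1.83-.04*a[0],.07+.025*a[0]]);print(s["gripper_force"],s["wrist_torque"].round(2));cmdrows(a[0],range(a[0]+1,a[1]+1))
E
python3 low.py 8 16
```

```text
10.35 dq 0.012 q [-0.108, 0.066, -0.536, 2.093, 1.037, 0.663, 0.034]
tcp in bin [0.037  0.0886 0.1955] toolz in bin [ 0.704 -0.005 -0.711] pitch 45.3 F [-4.7 -4.6 12.1]
G [0.0391 0.1934] theta,phi [1.5501 0.3078] tip [0.0242 0.1431] y 0.0886
40.24213135242462 [-0.92 -0.72 -0.86]
[0.14, 0.0, -0.06] [0.0, -0.1, -0.0]
[0.28, 0.0, -0.11] [0.0, -0.2, 0.0]
[0.42, 0.0, -0.15] [0.0, -0.3, 0.0]
[0.57, 0.0, -0.19] [0.0, -0.4, -0.0]
[0.72, -0.0, -0.23] [0.0, -0.5, 0.0]
[0.87, -0.0, -0.25] [0.0, -0.6, 0.0]
[1.02, 0.0, -0.28] [0.0, -0.7, -0.0]
[1.17, 0.0, -0.29] [0.0, -0.8, 0.0]
```

Call:
play_rows(series=[{"slide": [0, 0, 0], "rotation": [0, 0, 0]}, {"slide": [0, 0, 0], "rotation": [0, 0, 0]}, {"slide": [0, 0, 0], "rotation": [0, 0, 0]}], jaw=0, grip_force=20)

```text
time_s: 10.65
tool_pos: [0.6123, 0.2066, 0.1957]
ee_rot: [0.379, 0.073, 0.922, -0.031]
contact_force: [-4.3, -4.8, 12.1]
opening: 0.126
gripper_force: 40.2
```

```bash
python3 low.py 8 9
```

```text
10.65 dq 0.002 q [-0.108, 0.067, -0.535, 2.092, 1.037, 0.663, 0.034]
tcp in bin [0.0375 0.0886 0.1957] toolz in bin [ 0.704 -0.005 -0.711] pitch 45.3 F [-3.5 -5.4 12.1]
G [0.0396 0.1935] theta,phi [1.5547 0.3049] tip [0.0247 0.1433] y 0.0886
40.17959654331207 [-0.94 -0.66 -0.83]
[0.14, 0.0, -0.06] [0.0, -0.1, -0.0]
```

The grip cannot be relaxed without opening, so I go back to the stop and regrip there at a steeper pitch, which lets the tool follow the rod's turn.

Call:
play_rows(series=[{"slide": [-0.13, 0, 0.07], "rotation": [0, 0, 0]}, {"slide": [-0.26, 0, 0.14], "rotation": [0, 0, 0]}, {"slide": [-0.39, 0, 0.21], "rotation": [0, 0, 0]}, {"slide": [-0.51, 0, 0.29], "rotation": [0, 0, 0]}, {"slide": [-0.64, 0, 0.38], "rotation": [0, 0, 0]}, {"slide": [-0.75, 0, 0.47], "rotation": [0, 0, 0]}, {"slide": [-0.86, 0, 0.56], "rotation": [0, 0, 0]}, {"slide": [-0.97, 0, 0.66], "rotation": [0, 0, 0]}])

```text
time_s: 11.45
tool_pos: [0.6457, 0.2017, 0.1994]
ee_rot: [0.377, 0.072, 0.923, -0.03]
contact_force: [0.3, -3.0, 4.1]
opening: 0.125
gripper_force: 39.2
```

Call:
play_rows(series=[{"slide": [0, 0, 0], "rotation": [0, 0, 0]}, {"slide": [0, 0, 0], "rotation": [0, 0, 0]}, {"slide": [0, 0, 0], "rotation": [0, 0, 0]}, {"slide": [0, 0, 0], "rotation": [0, 0, 0]}], jaw=40)

```text
time_s: 11.85
tool_pos: [0.6447, 0.2028, 0.1981]
ee_rot: [0.376, 0.072, 0.923, -0.03]
contact_force: [-0.3, -0.8, -0.6]
opening: 0.472
gripper_force: 0.0
```

```bash
python3 - <<'E'
from mech import *
from bench import optics; import cv2
cv2.imwrite("pics/w7.png",optics.get_image("wrist")[:,:,::-1])
print(s["opening"])
G=pt(1.83,.073,.064)
for k in (52,60,62): rows(s,[pose(G,k,y=YG,a=.002)])
E
```

```text
11.85 dq 0.006 q [-0.09, 0.119, -0.515, 2.031, 1.038, 0.65, 0.084]
tcp in bin [0.07   0.0898 0.1981] toolz in bin [ 0.699 -0.002 -0.715] pitch 45.6 F [-0.2 -0.8 -0.6]
0.4723506790170442
[-0.03, -0.04, 0.04] [-0.0, 1.3, -0.0]
[-0.04, -0.04, 0.04] [-0.0, 2.9, -0.0]
[-0.05, -0.04, 0.04] [-0.0, 3.3, -0.0]
```

Call:
play_rows(series=[{"slide": [-0.02, -0.05, 0.02], "rotation": [0, 1.1, 0]}, {"slide": [-0.04, -0.06, 0.04], "rotation": [0, 2.2, 0]}, {"slide": [-0.05, -0.06, 0.04], "rotation": [0, 3.3, 0]}, {"slide": [-0.05, -0.06, 0.04], "rotation": [0, 3.3, 0]}])

```text
time_s: 12.3
tool_pos: [0.6497, 0.1991, 0.201]
ee_rot: [0.242, 0.078, 0.967, -0.018]
contact_force: [0.6, -0.5, -0.4]
opening: 0.467
gripper_force: 0.0
```

Call:
play_rows(series=[{"slide": [0, 0, 0], "rotation": [0, 0, 0]}, {"slide": [0, 0, 0], "rotation": [0, 0, 0]}, {"slide": [0, 0, 0], "rotation": [0, 0, 0]}, {"slide": [0, 0, 0], "rotation": [0, 0, 0]}, {"slide": [0, 0, 0], "rotation": [0, 0, 0]}], jaw=0, grip_force=25)

```text
time_s: 12.8
tool_pos: [0.6456, 0.2016, 0.1981]
ee_rot: [0.24, 0.075, 0.968, -0.019]
contact_force: [-0.4, 4.8, -3.7]
opening: 0.128
gripper_force: 25.5
```

```bash
python3 - <<'E'
from mech import *
G=st();w=G-piv(1.83);l=np.linalg.norm(w);ps=np.arctan2(-w[0],-w[1])
print(s["opening"],s["gripper_force"],s["wrist_torque"].round(2),"G",G,"L",l,"phi",ps-.259)
E
```

```text
12.8 dq 0.005 q [0.015, 0.194, -0.547, 1.83, 0.548, 0.82, 0.6]
tcp in bin [0.0712 0.0887 0.1981] toolz in bin [ 0.467 -0.001 -0.884] pitch 62.1 F [-1.2  4.7 -3.7]
0.12831297168639044 25.45020192861557 [0.79 0.95 0.35] G [0.07259122 0.19543323] L 0.06494605793748857 phi 0.07294138366000652
```

```bash
sed -i 's/^LG=.*/LG=.065;YG=.0887/' mech.py; cat > low.py <<'E'
from mech import *
import sys
pitf=lambda v:62+np.degrees(psi(*v)-.332)
mk=lambda v,dp=0:pose(pt(*v,LG),pitf(v)+dp,y=YG)
def path(i):
    v0=np.array([1.83,.073]);v1=solve([-.016,.092],.115,[.9,.8])
    return mk(v0+(v1-v0)*i/24)
def crow(p0,ps):
    p,Rg=p0;q=Rg.as_quat();rows({"tool_pos":p,"ee_rot":[q[3],*q[:3]]},ps)
if __name__=="__main__":
    a=list(map(int,sys.argv[1:]));report([1.83-.04*a[0],.07+.025*a[0]]);print(s["gripper_force"],s["wrist_torque"].round(2));print("cmd err mm",Rb.apply(s["tool_pos"]-path(a[0])[0]).round(4))
    crow(path(a[0]),[path(i) for i in range(a[0]+1,a[1]+1)])
E
python3 low.py 0 8
```

```text
12.8 dq 0.005 q [0.015, 0.194, -0.547, 1.83, 0.548, 0.82, 0.6]
tcp in bin [0.0712 0.0887 0.1981] toolz in bin [ 0.467 -0.001 -0.884] pitch 62.1 F [-1.2  4.7 -3.7]
G [0.0726 0.1954] theta,phi [1.8314 0.0741] tip [0.0562 0.1482] y 0.0887
25.45020192861557 [0.79 0.95 0.35]
cmd err mm [0. 0. 0.]
[0.13, -0.0, -0.06] [0.0, -0.2, 0.0]
[0.27, -0.0, -0.12] [0.0, -0.3, 0.0]
[0.41, -0.0, -0.17] [0.0, -0.5, 0.0]
[0.55, -0.0, -0.22] [-0.0, -0.6, 0.0]
[0.69, -0.0, -0.26] [0.0, -0.8, 0.0]
[0.83, -0.0, -0.3] [0.0, -1.0, 0.0]
[0.98, 0.0, -0.32] [0.0, -1.1, 0.0]
[1.13, 0.0, -0.34] [-0.0, -1.3, 0.0]
```

Call:
play_rows(series=[{"slide": [0.13, 0.02, -0.06], "rotation": [0, -0.2, 0]}, {"slide": [0.27, 0.05, -0.12], "rotation": [0, -0.3, 0]}, {"slide": [0.41, 0.05, -0.17], "rotation": [0, -0.5, 0]}, {"slide": [0.55, 0.05, -0.22], "rotation": [0, -0.6, 0]}, {"slide": [0.69, 0.05, -0.26], "rotation": [0, -0.8, 0]}, {"slide": [0.83, 0.05, -0.3], "rotation": [0, -1, 0]}, {"slide": [0.98, 0.05, -0.32], "rotation": [0, -1.1, 0]}, {"slide": [1.13, 0.05, -0.34], "rotation": [0, -1.3, 0]}])

```text
time_s: 13.6
tool_pos: [0.6127, 0.2063, 0.1922]
ee_rot: [0.296, 0.075, 0.952, -0.024]
contact_force: [1.6, 0.2, -3.4]
opening: 0.133
gripper_force: 25.3
```

```bash
python3 low.py 8 16
```

```text
13.6 dq 0.369 q [-0.038, 0.102, -0.548, 1.98, 0.698, 0.724, 0.391]
tcp in bin [0.0379 0.0884 0.1922] toolz in bin [ 0.566 -0.003 -0.824] pitch 55.5 F [ 1.5  0.4 -3.4]
G [0.0396 0.1898] theta,phi [1.5355 0.2736] tip [0.0278 0.1412] y 0.0884
25.27235448360443 [0.3  0.86 0.19]
cmd err mm [ 0.0014 -0.0003  0.0009]
[0.15, -0.0, -0.03] [0.0, -0.2, -0.0]
[0.29, -0.0, -0.06] [0.0, -0.3, -0.0]
[0.44, -0.0, -0.08] [0.0, -0.5, -0.0]
[0.59, -0.0, -0.09] [0.0, -0.6, 0.0]
[0.75, -0.0, -0.09] [-0.0, -0.8, -0.0]
[0.9, -0.0, -0.09] [0.0, -1.0, -0.0]
[1.05, -0.0, -0.09] [0.0, -1.1, -0.0]
[1.2, 0.0, -0.07] [0.0, -1.3, -0.0]
```

Forces are now small and the path is tracked, so I continue.

Call:
play_rows(series=[{"slide": [0.15, 0, -0.03], "rotation": [0, -0.2, 0]}, {"slide": [0.29, 0, -0.06], "rotation": [0, -0.3, 0]}, {"slide": [0.44, 0, -0.08], "rotation": [0, -0.5, 0]}, {"slide": [0.59, 0, -0.09], "rotation": [0, -0.6, 0]}, {"slide": [0.75, 0, -0.09], "rotation": [0, -0.8, 0]}, {"slide": [0.9, 0, -0.09], "rotation": [0, -1, 0]}, {"slide": [1.05, 0, -0.09], "rotation": [0, -1.1, 0]}, {"slide": [1.2, 0, -0.07], "rotation": [0, -1.3, 0]}])

```text
time_s: 14.4
tool_pos: [0.5827, 0.2107, 0.1745]
ee_rot: [0.35, 0.074, 0.934, -0.028]
contact_force: [-1.3, -1.9, 0.0]
opening: 0.132
gripper_force: 25.8
```

```bash
python3 low.py 16 24
```

```text
14.4 dq 0.531 q [-0.1, 0.053, -0.562, 2.12, 0.946, 0.667, 0.081]
tcp in bin [0.0076 0.0882 0.1745] toolz in bin [ 0.657 -0.004 -0.754] pitch 48.9 F [-1.  -2.1  0. ]
G [0.0096 0.1722] theta,phi [1.2247 0.4615] tip [0.0038 0.1226] y 0.0882
25.81078827381134 [-0.13  0.72 -0.26]
cmd err mm [ 0.0022 -0.0005  0.0018]
[0.15, 0.0, 0.0] [0.0, -0.2, -0.0]
[0.31, -0.0, 0.01] [0.0, -0.3, 0.0]
[0.46, -0.0, 0.03] [-0.0, -0.5, 0.0]
[0.62, -0.0, 0.05] [0.0, -0.6, 0.0]
[0.77, -0.0, 0.08] [0.0, -0.8, 0.0]
[0.92, -0.0, 0.12] [0.0, -1.0, 0.0]
[1.07, -0.0, 0.16] [0.0, -1.1, 0.0]
[1.22, -0.0, 0.21] [0.0, -1.3, 0.0]
```

Call:
play_rows(series=[{"slide": [0.15, 0, 0], "rotation": [0, -0.2, 0]}, {"slide": [0.31, 0, 0.01], "rotation": [0, -0.3, 0]}, {"slide": [0.46, 0, 0.03], "rotation": [0, -0.5, 0]}, {"slide": [0.62, 0, 0.05], "rotation": [0, -0.6, 0]}, {"slide": [0.77, 0, 0.08], "rotation": [0, -0.8, 0]}, {"slide": [0.92, 0, 0.12], "rotation": [0, -1, 0]}, {"slide": [1.07, 0, 0.16], "rotation": [0, -1.1, 0]}, {"slide": [1.07, 0, 0.16], "rotation": [0, -1.1, 0]}])

```text
time_s: 15.2
tool_pos: [0.5604, 0.214, 0.148]
ee_rot: [0.393, 0.072, 0.916, -0.032]
contact_force: [-5.2, -2.9, 0.4]
opening: 0.13
gripper_force: 26.4
```

```bash
python3 low.py 23 24; python3 - <<'E'
from low import *
from bench import optics; import cv2
cv2.imwrite("pics/w8.png",np.hstack([cv2.resize(optics.get_image("wrist"),(400,300)),cv2.resize(optics.get_image("scene")[80:330,160:493],(400,300))])[:,:,::-1])
v=report([.9,.66])
# descend vertically at tip x=-.016 from .096 to .080
p0=path(23);crow(p0,[mk(solve([-.016,zz],.115,[.85,.7])) for zz in(.092,.088,.084,.080,.076)])
E
```

```text
15.2 dq 0.03 q [-0.159, 0.066, -0.583, 2.227, 1.227, 0.68, -0.256]
tcp in bin [-0.015  0.088  0.148] toolz in bin [ 0.724 -0.005 -0.69 ] pitch 43.6 F [-4.7 -3.7  0.4]
G [-0.0128  0.1459] theta,phi [0.9242 0.641 ] tip [-0.0125  0.0959] y 0.088
26.36625587940216 [-0.16  1.25 -0.51]
cmd err mm [ 0.0009 -0.0007 -0.0001]
[0.15, -0.0, 0.03] [-0.0, -0.2, 0.0]
15.2 dq 0.03 q [-0.159, 0.066, -0.583, 2.227, 1.227, 0.68, -0.256]
tcp in bin [-0.015  0.088  0.148] toolz in bin [ 0.724 -0.005 -0.69 ] pitch 43.6 F [-4.7 -3.7  0.4]
G [-0.0128  0.1459] theta,phi [0.9242 0.641 ] tip [-0.0125  0.0959] y 0.088
[0.15, -0.0, 0.03] [-0.0, -0.2, -0.0]
[0.29, 0.0, 0.09] [-0.0, -0.5, -0.0]
[0.42, 0.0, 0.16] [-0.0, -0.8, -0.0]
[0.54, -0.0, 0.22] [-0.0, -1.0, -0.0]
[0.67, -0.0, 0.29] [0.0, -1.3, 0.0]
```

View pics/w8.png

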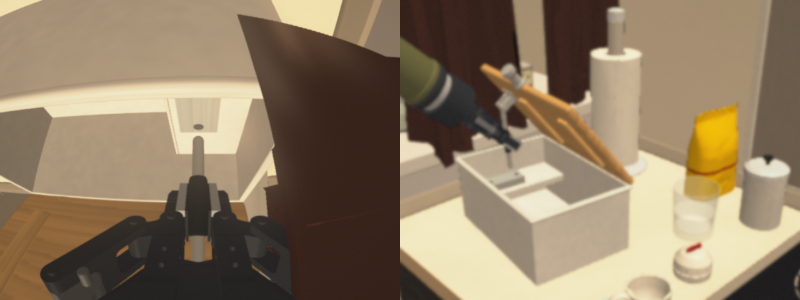

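The picture shows the lid held at about 0.92 rad with the rod's tip just above the keeper bar. Next I lower slowly until contact.

Call:
play_rows(series=[{"slide": [0.15, 0, 0.03], "rotation": [0, -0.2, 0]}, {"slide": [0.29, 0, 0.09], "rotation": [0, -0.5, 0]}, {"slide": [0.36, 0, 0.12], "rotation": [0, -0.6, 0]}, {"slide": [0.42, 0, 0.16], "rotation": [0, -0.8, 0]}, {"slide": [0.42, 0, 0.16], "rotation": [0, -0.8, 0]}])

```text
time_s: 15.8
tool_pos: [0.5553, 0.2147, 0.1351]
ee_rot: [0.424, 0.071, 0.902, -0.035]
contact_force: [-6.5, -2.3, -0.7]
opening: 0.128
gripper_force: 26.3
```

```bash
cat > tch.py <<'E'
from low import *
import sys
# args: current commanded tip x z (mm), then targets x z pairs
a=np.array(list(map(float,sys.argv[1:]))).reshape(-1,2)/1000
sv=lambda X:solve(X,.115,[.78,.7+max(0,-(X[0]+.01))*9])
report(sv(a[0]));p0=mk(sv(a[0]));print("err mm",(Rb.apply(s["tool_pos"]-p0[0])*1000).round(1),"tq",s["wrist_torque"].round(2),"pitcherr",)
crow(p0,[mk(sv(x)) for x in a[1:]])
E
python3 tch.py -16 84 -16 82 -16 80 -16 78
```

```text
15.8 dq 0.031 q [-0.195, 0.101, -0.591, 2.276, 1.415, 0.729, -0.468]
tcp in bin [-0.0201  0.0879  0.1351] toolz in bin [ 0.77  -0.005 -0.638] pitch 39.7 F [-6.1 -3.3 -0.7]
G [-0.0178  0.1332] theta,phi [0.8022 0.6888] tip [-0.0138  0.0834] y 0.0879
err mm [ 1.  -0.8 -0.7] tq [-0.1   1.4  -0.54] pitcherr
[0.07, -0.0, 0.03] [-0.0, -0.1, 0.0]
[0.13, -0.0, 0.06] [-0.0, -0.3, -0.0]
[0.2, -0.0, 0.09] [-0.0, -0.4, -0.0]
```

Call:
play_rows(series=[{"slide": [0.04, 0, 0.015], "rotation": [0, -0.05, 0]}, {"slide": [0.07, 0, 0.03], "rotation": [0, -0.1, 0]}, {"slide": [0.07, 0, 0.03], "rotation": [0, -0.1, 0]}])

```text
time_s: 16.1
tool_pos: [0.5551, 0.2147, 0.1336]
ee_rot: [0.428, 0.071, 0.9, -0.035]
contact_force: [-4.2, -3.3, -1.0]
opening: 0.131
gripper_force: 26.3
```

```bash
python3 tch.py -16 82 -16 80 
```

```text
16.1 dq 0.01 q [-0.2, 0.107, -0.592, 2.282, 1.439, 0.737, -0.495]
tcp in bin [-0.0203  0.088   0.1336] toolz in bin [ 0.776 -0.005 -0.631] pitch 39.1 F [-3.6 -3.9 -1. ]
G [-0.0179  0.1317] theta,phi [0.7877 0.6889] tip [-0.0132  0.0819] y 0.088
err mm [ 1.5 -0.7 -0.2] tq [-0.17  1.25 -0.55] pitcherr
[0.07, 0.0, 0.03] [-0.0, -0.1, -0.0]
```

Call:
play_rows(series=[{"slide": [0.03, 0, 0.015], "rotation": [0, -0.05, 0]}, {"slide": [0.065, 0, 0.03], "rotation": [0, -0.1, 0]}, {"slide": [0.065, 0, 0.03], "rotation": [0, -0.1, 0]}])

```text
time_s: 16.4
tool_pos: [0.5551, 0.2147, 0.1327]
ee_rot: [0.433, 0.071, 0.898, -0.035]
contact_force: [-7.8, -5.2, 4.3]
opening: 0.126
gripper_force: 26.9
```

```bash
python3 tch.py -16 80 -16 78 
```

```text
16.4 dq 0.01 q [-0.204, 0.113, -0.592, 2.287, 1.464, 0.748, -0.522]
tcp in bin [-0.0203  0.0879  0.1327] toolz in bin [ 0.783 -0.006 -0.622] pitch 38.5 F [-6.9 -6.3  4.3]
G [-0.018   0.1308] theta,phi [0.7795 0.6882] tip [-0.0128  0.0811] y 0.0879
err mm [ 2.  -0.8  1. ] tq [-0.36  0.9  -0.78] pitcherr
[0.07, -0.0, 0.03] [0.0, -0.1, -0.0]
```

Contact: Fz jumped by about 5 N with the tip at z≈81. Next I slide forward lightly.

```bash
python3 tch.py -16 80 -18 80 -20 80 -22 80 -24 80 -26 80 -28 80 -30 80
```

```text
16.4 dq 0.01 q [-0.204, 0.113, -0.592, 2.287, 1.464, 0.748, -0.522]
tcp in bin [-0.0203  0.0879  0.1327] toolz in bin [ 0.783 -0.006 -0.622] pitch 38.5 F [-6.9 -6.3  4.3]
G [-0.018   0.1308] theta,phi [0.7795 0.6882] tip [-0.0128  0.0811] y 0.0879
err mm [ 2.  -0.8  1. ] tq [-0.36  0.9  -0.78] pitcherr
[0.02, -0.0, -0.03] [0.0, 0.2, 0.0]
[0.04, -0.0, -0.06] [0.0, 0.4, -0.0]
[0.06, 0.0, -0.09] [0.0, 0.6, -0.0]
[0.08, -0.0, -0.12] [0.0, 0.8, 0.0]
[0.1, 0.0, -0.15] [0.0, 1.0, -0.0]
[0.12, -0.0, -0.18] [0.0, 1.2, 0.0]
[0.15, -0.0, -0.21] [-0.0, 1.4, 0.0]
```

Call:
play_rows(series=[{"slide": [0.02, 0, -0.03], "rotation": [0, 0.2, 0]}, {"slide": [0.04, 0, -0.06], "rotation": [0, 0.4, 0]}, {"slide": [0.06, 0, -0.09], "rotation": [0, 0.6, 0]}, {"slide": [0.08, 0, -0.12], "rotation": [0, 0.8, 0]}, {"slide": [0.08, 0, -0.12], "rotation": [0, 0.8, 0]}])

```text
time_s: 16.9
tool_pos: [0.5516, 0.2152, 0.1332]
ee_rot: [0.401, 0.073, 0.912, -0.032]
contact_force: [-0.8, -3.7, -0.4]
opening: 0.131
gripper_force: 26.0
```

```bash
python3 tch.py -24 80 -26 80 -28 80 -30 80 -32 80 -34 80
```

```text
16.9 dq 0.041 q [-0.179, 0.088, -0.591, 2.259, 1.314, 0.699, -0.369]
tcp in bin [-0.0239  0.0879  0.1332] toolz in bin [ 0.737 -0.005 -0.676] pitch 42.5 F [-0.2 -3.8 -0.4]
G [-0.0217  0.1312] theta,phi [0.7857 0.7463] tip [-0.0197  0.0812] y 0.0879
err mm [ 2.7 -0.8  1.2] tq [-0.3   0.78 -0.52] pitcherr
[0.02, 0.0, -0.03] [0.0, 0.2, 0.0]
[0.05, 0.0, -0.06] [0.0, 0.4, 0.0]
[0.07, 0.0, -0.08] [0.0, 0.6, -0.0]
[0.1, 0.0, -0.11] [0.0, 0.8, -0.0]
[0.12, 0.0, -0.14] [0.0, 1.0, -0.0]
```

```bash
python3 tch.py -24 80 -26 79.5 -28 79 -30 79 -32 79 -34 79
```

```text
16.9 dq 0.041 q [-0.179, 0.088, -0.591, 2.259, 1.314, 0.699, -0.369]
tcp in bin [-0.0239  0.0879  0.1332] toolz in bin [ 0.737 -0.005 -0.676] pitch 42.5 F [-0.2 -3.8 -0.4]
G [-0.0217  0.1312] theta,phi [0.7857 0.7463] tip [-0.0197  0.0812] y 0.0879
err mm [ 2.7 -0.8  1.2] tq [-0.3   0.78 -0.52] pitcherr
[0.04, 0.0, -0.02] [0.0, 0.2, -0.0]
[0.08, 0.0, -0.04] [0.0, 0.3, -0.0]
[0.1, 0.0, -0.07] [-0.0, 0.5, 0.0]
[0.13, 0.0, -0.09] [0.0, 0.7, -0.0]
[0.15, 0.0, -0.12] [0.0, 0.9, -0.0]
```

Call:
play_rows(series=[{"slide": [0.04, 0, -0.02], "rotation": [0, 0.2, 0]}, {"slide": [0.08, 0, -0.04], "rotation": [0, 0.3, 0]}, {"slide": [0.1, 0, -0.07], "rotation": [0, 0.5, 0]}, {"slide": [0.1, 0, -0.07], "rotation": [0, 0.5, 0]}])

```text
time_s: 17.3
tool_pos: [0.5487, 0.2157, 0.1331]
ee_rot: [0.382, 0.073, 0.921, -0.031]
contact_force: [2.6, -5.7, 1.4]
opening: 0.137
gripper_force: 25.9
```

```bash
python3 tch.py -30 79 -32 79 -34 79 -36 79 -38 79
```

```text
17.3 dq 0.03 q [-0.165, 0.077, -0.591, 2.243, 1.221, 0.68, -0.274]
tcp in bin [-0.0268  0.0879  0.1331] toolz in bin [ 0.708 -0.005 -0.706] pitch 44.9 F [ 3.4 -5.2  1.4]
G [-0.0247  0.1309] theta,phi [0.7838 0.7919] tip [-0.0249  0.0809] y 0.0879
err mm [ 3.4 -0.8  2. ] tq [-0.57  0.04 -0.62] pitcherr
[0.03, -0.0, -0.03] [0.0, 0.2, -0.0]
[0.05, -0.0, -0.05] [0.0, 0.4, -0.0]
[0.08, 0.0, -0.08] [0.0, 0.6, -0.0]
[0.11, -0.0, -0.1] [0.0, 0.8, -0.0]
```

Call:
play_rows(series=[{"slide": [0.03, 0, -0.03], "rotation": [0, 0.2, 0]}, {"slide": [0.05, 0, -0.05], "rotation": [0, 0.4, 0]}, {"slide": [0.08, 0, -0.08], "rotation": [0, 0.6, 0]}, {"slide": [0.08, 0, -0.08], "rotation": [0, 0.6, 0]}])

```text
time_s: 17.7
tool_pos: [0.5453, 0.2162, 0.133]
ee_rot: [0.358, 0.074, 0.93, -0.029]
contact_force: [1.3, -6.3, 2.0]
opening: 0.134
gripper_force: 25.9
```

```bash
python3 tch.py -36 79 -38 79 -40 79 -42 79 -44 79
```

```text
17.7 dq 0.026 q [-0.146, 0.066, -0.591, 2.221, 1.101, 0.665, -0.152]
tcp in bin [-0.0302  0.0879  0.133 ] toolz in bin [ 0.67  -0.005 -0.742] pitch 47.9 F [ 2.3 -6.   2. ]
G [-0.0282  0.1307] theta,phi [0.7811 0.8464] tip [-0.031   0.0808] y 0.0879
err mm [ 3.4 -0.8  1.9] tq [-0.74  0.08 -0.63] pitcherr
[0.03, -0.0, -0.02] [0.0, 0.2, 0.0]
[0.06, -0.0, -0.05] [0.0, 0.4, 0.0]
[0.09, -0.0, -0.07] [0.0, 0.6, 0.0]
[0.12, -0.0, -0.1] [0.0, 0.7, 0.0]
```

Call:
play_rows(series=[{"slide": [0.03, -0.02, -0.02], "rotation": [0, 0.2, 0]}, {"slide": [0.06, -0.03, -0.05], "rotation": [0, 0.4, 0]}, {"slide": [0.09, -0.03, -0.07], "rotation": [0, 0.6, 0]}, {"slide": [0.09, -0.03, -0.07], "rotation": [0, 0.6, 0]}])

```text
time_s: 18.1
tool_pos: [0.5418, 0.2167, 0.1328]
ee_rot: [0.333, 0.074, 0.94, -0.027]
contact_force: [2.6, -4.2, 2.0]
opening: 0.133
gripper_force: 25.8
```

```bash
python3 tch.py -42 79 -44 79 -46 79 -48 79 -50 79
```

```text
18.1 dq 0.031 q [-0.126, 0.059, -0.59, 2.199, 0.983, 0.658, -0.029]
tcp in bin [-0.0337  0.0878  0.1328] toolz in bin [ 0.63  -0.004 -0.776] pitch 50.9 F [ 3.2 -3.8  2. ]
G [-0.0318  0.1304] theta,phi [0.7761 0.9013] tip [-0.0371  0.0807] y 0.0878
err mm [ 3.3 -0.9  1.9] tq [-0.62 -0.12 -0.43] pitcherr
[0.03, -0.0, -0.02] [0.0, 0.2, -0.0]
[0.06, 0.0, -0.04] [0.0, 0.4, -0.0]
[0.1, 0.0, -0.07] [-0.0, 0.6, -0.0]
[0.13, -0.0, -0.09] [0.0, 0.7, -0.0]
```

Call:
play_rows(series=[{"slide": [0.03, 0, -0.02], "rotation": [0, 0.2, 0]}, {"slide": [0.06, 0, -0.04], "rotation": [0, 0.4, 0]}, {"slide": [0.1, 0, -0.07], "rotation": [0, 0.6, 0]}, {"slide": [0.1, 0, -0.07], "rotation": [0, 0.6, 0]}])

```text
time_s: 18.5
tool_pos: [0.538, 0.2172, 0.1323]
ee_rot: [0.309, 0.075, 0.948, -0.025]
contact_force: [2.0, -5.1, 3.9]
opening: 0.132
gripper_force: 26.0
```

```bash
python3 tch.py -48 79 -50 79 -52 79 -54 79 -56 79
```

```text
18.5 dq 0.028 q [-0.109, 0.057, -0.59, 2.175, 0.869, 0.663, 0.088]
tcp in bin [-0.0376  0.0878  0.1323] toolz in bin [ 0.589 -0.004 -0.808] pitch 53.9 F [ 2.8 -4.7  3.9]
G [-0.0358  0.1299] theta,phi [0.7673 0.9629] tip [-0.0438  0.0805] y 0.0878
err mm [ 3.  -0.9  1.8] tq [-0.74 -0.08 -0.53] pitcherr
[0.03, -0.0, -0.02] [0.0, 0.2, -0.0]
[0.07, 0.0, -0.04] [0.0, 0.4, 0.0]
[0.1, 0.0, -0.06] [-0.0, 0.5, 0.0]
[0.14, -0.0, -0.08] [-0.0, 0.7, 0.0]
```

Call:
play_rows(series=[{"slide": [0.03, 0, -0.02], "rotation": [0, 0.2, 0]}, {"slide": [0.07, 0, -0.04], "rotation": [0, 0.4, 0]}, {"slide": [0.1, 0, -0.06], "rotation": [0, 0.5, 0]}, {"slide": [0.1, 0, -0.06], "rotation": [0, 0.5, 0]}])

```text
time_s: 18.9
tool_pos: [0.5326, 0.218, 0.1297]
ee_rot: [0.286, 0.075, 0.955, -0.023]
contact_force: [1.6, -3.0, -5.2]
opening: 0.132
gripper_force: 25.4
```

```bash
python3 tch.py -54 79 -56 79 -58 79 -60 79 -62 79
```

```text
18.9 dq 0.017 q [-0.095, 0.058, -0.59, 2.158, 0.777, 0.674, 0.179]
tcp in bin [-0.0431  0.0877  0.1297] toolz in bin [ 0.55  -0.004 -0.835] pitch 56.7 F [ 2.1 -2.7 -5.2]
G [-0.0414  0.1272] theta,phi [0.7379 1.0483] tip [-0.0521  0.0784] y 0.0877
err mm [ 1.1 -1.  -0.4] tq [-0.26  0.97 -0.28] pitcherr
[0.04, -0.0, -0.02] [0.0, 0.2, -0.0]
[0.07, -0.0, -0.04] [0.0, 0.4, -0.0]
[0.11, -0.0, -0.05] [0.0, 0.5, 0.0]
[0.15, 0.0, -0.07] [-0.0, 0.7, -0.0]
```

The tip dropped: Fz went from +4 to -5 N at x≈-52. Next I lower straight down there.

```bash
python3 tch.py -54 79 -54 77.5 -54 76 -54 74.5 -54 73 | tail -4
```

```text
[0.04, -0.0, 0.03] [0.0, -0.1, -0.0]
[0.07, 0.0, 0.07] [0.0, -0.2, 0.0]
[0.11, -0.0, 0.1] [0.0, -0.2, 0.0]
[0.14, -0.0, 0.13] [0.0, -0.3, 0.0]
```

Call:
play_rows(series=[{"slide": [0.04, 0, 0.03], "rotation": [0, -0.1, 0]}, {"slide": [0.07, 0, 0.07], "rotation": [0, -0.2, 0]}, {"slide": [0.07, 0, 0.07], "rotation": [0, -0.2, 0]}])

```text
time_s: 19.2
tool_pos: [0.5313, 0.2182, 0.1261]
ee_rot: [0.294, 0.074, 0.953, -0.024]
contact_force: [-0.9, -2.9, -5.9]
opening: 0.132
gripper_force: 25.4
```

```bash
python3 tch.py -54 76 -54 75 -54 74 -54 73 -54 72 
```

```text
19.2 dq 0.027 q [-0.104, 0.06, -0.592, 2.173, 0.822, 0.666, 0.13]
tcp in bin [-0.0444  0.0877  0.1261] toolz in bin [ 0.564 -0.004 -0.826] pitch 55.7 F [-0.4 -3.  -5.9]
G [-0.0427  0.1236] theta,phi [0.7081 1.0677] tip [-0.0529  0.0747] y 0.0877
err mm [ 0.4 -1.  -1.2] tq [-0.23  1.68 -0.39] pitcherr
[0.02, -0.0, 0.02] [-0.0, -0.0, -0.0]
[0.05, -0.0, 0.04] [0.0, -0.1, -0.0]
[0.07, -0.0, 0.07] [0.0, -0.1, -0.0]
[0.1, 0.0, 0.09] [0.0, -0.2, -0.0]
```

Call:
play_rows(series=[{"slide": [0.02, 0, 0.02], "rotation": [0, 0, 0]}, {"slide": [0.05, 0, 0.04], "rotation": [0, -0.1, 0]}, {"slide": [0.07, 0, 0.07], "rotation": [0, -0.1, 0]}, {"slide": [0.07, 0, 0.07], "rotation": [0, -0.1, 0]}])

```text
time_s: 19.6
tool_pos: [0.5311, 0.2183, 0.1244]
ee_rot: [0.299, 0.074, 0.951, -0.025]
contact_force: [-8.6, -4.9, 1.2]
opening: 0.127
gripper_force: 26.2
```

```bash
python3 tch.py -54 73 -54 72 -54 71 -56 72 -52 72
```

```text
19.6 dq 0.005 q [-0.109, 0.062, -0.593, 2.18, 0.848, 0.663, 0.1]
tcp in bin [-0.0446  0.0878  0.1244] toolz in bin [ 0.572 -0.004 -0.821] pitch 55.1 F [-7.7 -6.1  1.2]
G [-0.0429  0.1219] theta,phi [0.6947 1.0711] tip [-0.0526  0.0729] y 0.0878
err mm [ 0.8 -0.9  0. ] tq [-0.63  1.95 -0.72] pitcherr
[0.02, 0.0, 0.02] [0.0, -0.0, -0.0]
[0.05, -0.0, 0.04] [-0.0, -0.1, -0.0]
[0.06, 0.0, 0.0] [0.0, 0.1, -0.0]
[-0.01, 0.0, 0.04] [0.0, -0.2, -0.0]
```

The tip has bottomed about 7.7 mm below the bar top, so it is in the blind hole. I open the jaws and back straight out.

Call:
play_rows(series=[{"slide": [0, 0, 0], "rotation": [0, 0, 0]}, {"slide": [0, 0, 0], "rotation": [0, 0, 0]}, {"slide": [0, 0, 0], "rotation": [0, 0, 0]}, {"slide": [0, 0, 0], "rotation": [0, 0, 0]}], jaw=30)

```text
time_s: 20.0
tool_pos: [0.5328, 0.2197, 0.1259]
ee_rot: [0.3, 0.074, 0.951, -0.023]
contact_force: [-0.2, 0.2, 0.4]
opening: 0.35
gripper_force: 0.0
```

Call:
play_rows(series=[{"slide": [0, 0, -0.4], "rotation": [0, 0, 0]}, {"slide": [0, 0, -0.9], "rotation": [0, 0, 0]}, {"slide": [0, 0, -1.5], "rotation": [0, 0, 0]}, {"slide": [0, 0, -2.2], "rotation": [0, 0, 0]}, {"slide": [0, 0, -3], "rotation": [0, 0, 0]}, {"slide": [0, 0, -3], "rotation": [0, 0, 0]}])

```text
time_s: 20.6
tool_pos: [0.4819, 0.2289, 0.2025]
ee_rot: [0.302, 0.073, 0.95, -0.022]
contact_force: [-0.3, 0.5, 0.4]
opening: 0.354
gripper_force: 0.0
```

```bash
python3 - <<'E'
from plan import *
from bench import optics; import cv2
cv2.imwrite("pics/w9.png",np.hstack([cv2.resize(optics.get_image("wrist"),(400,300)),cv2.resize(optics.get_image("scene")[80:330,160:493],(400,300))])[:,:,::-1])
E
```

```text
20.6 dq 0.054 q [-0.13, -0.156, -0.613, 2.175, 0.562, 0.774, 0.317]
tcp in bin [-0.0948  0.0908  0.2025] toolz in bin [ 0.577  0.002 -0.817] pitch 54.7 F [-0.4  0.4  0.4]
```

View pics/w9.png

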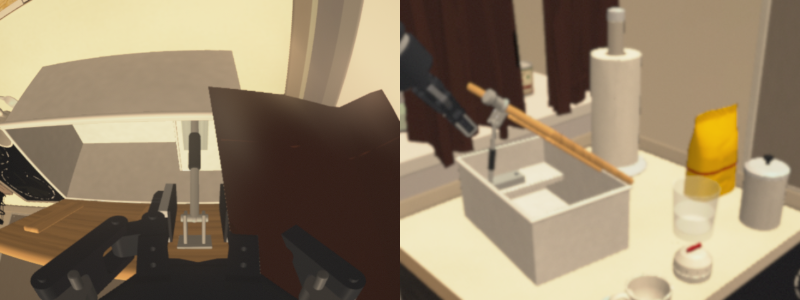

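The picture shows the lid propped on the rod with its tip in the keeper bar, and the gripper clear. I back off a bit more and hand in.

Call:
play_rows(series=[{"slide": [0, 0, -0.6], "rotation": [0, 0, 0]}, {"slide": [0, 0, -1.2], "rotation": [0, 0, 0]}, {"slide": [0, 0, -1.2], "rotation": [0, 0, 0]}, {"slide": [0, 0, -1.2], "rotation": [0, 0, 0]}, {"slide": [0, 0, -1.2], "rotation": [0, 0, 0]}])

```text
time_s: 21.2
tool_pos: [0.4611, 0.2292, 0.2269]
ee_rot: [0.298, 0.074, 0.951, -0.024]
contact_force: [0.0, 0.9, -0.3]
opening: 0.349
gripper_force: 0.0
```

```bash
python3 -c "
from bench import workorder
print(workorder.hand_in())"
```

```text
the job is handed in; nothing more can be done
None
```

I handed the job in after 21 s of the 70 s allowed: the lid stands propped on the rod, with its tip about 7.7 mm deep in the keeper's hole, and the gripper is clear; hand-in returned no verdict.

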